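# Make up the slanted topping tray

## Task

Make up the topping tray for the pizza line: fit all four empty dishes (orange long L, green short L, yellow straight, red straight) into the slanted tray, turning and arranging them so that every one lies flat on the tray's floor. Set each dish down, do not drop it, and leave everything else on the table where it is.

Things in the scene. Friction and masses are not known exactly. Their poses are not given: they have to be found in the camera images.
- tray: shallow aluminium tray fixed on a rod stand, sloping 25 degrees down towards the robot's left. Inner floor 243 (x) by 183 mm (y): room for 4 by 3 cells of 60 mm, which the four dishes fill. Walls 28 mm high, 3 mm thick. Origin: centre of the floor's upper face, 82 mm above the table; x up the slope (towards the robot's right), y level across the tray, z out of the floor.
- dish_long_l: orange plastic dish, a long L of four 60 mm cells, 176 x 116 mm, 0.18 kg. Cell centres (x, y, mm): (-30, 0) corner, (30, 0), (90, 0), (-30, 60) foot. Rim 30 mm high and 2 mm inside the cell pattern, foot 5 mm inside it (walls splay); floor 4 mm, empty, open on top. Origin: on the underside, straight below the middle of its finger tab; z up. Starts upright on the table.
- dish_short_l: green plastic dish, a short L of three 60 mm cells, 116 x 116 mm, 0.14 kg. Cell centres (x, y, mm): (-30, 0) corner, (30, 0), (-30, 60). Rim 30 mm high and 2 mm inside the cell pattern, foot 5 mm inside it (walls splay); floor 4 mm, empty, open on top. Origin: on the underside, straight below the middle of its finger tab; z up. Starts upright on the table.
- dish_triple: yellow plastic straight dish of three 60 mm cells, 176 (x) x 56 mm (y), 0.14 kg. Cell centres (x, y, mm): (-60, 0), (0, 0), (60, 0). Rim 30 mm high and 2 mm inside the cell pattern, foot 5 mm inside it (walls splay); floor 4 mm, empty, open on top. Origin: on the underside, straight below the middle of its finger tab; z up. Starts upright on the table.
- dish_double: red plastic straight dish of two 60 mm cells, 116 (x) x 56 mm (y), 0.10 kg. Cell centres (x, y, mm): (-30, 0), (30, 0). Rim 30 mm high and 2 mm inside the cell pattern, foot 5 mm inside it (walls splay); floor 4 mm, empty, open on top. Origin: on the underside, straight below the middle of its finger tab; z up. Starts upright on the table.
- dish_long_l_tab (a point): top of the finger tab of dish_long_l, at its middle, 52 mm above the dish's underside. The tab is the place to grip: an upright plate 10 mm thick along the dish's x, 36 mm wide along y, rising 22 mm above the rim; it stands on a 6 mm divider that crosses the dish along y. At least 45 mm is free on each side of it inside the dish.
- dish_short_l_tab (a point): top of the finger tab of dish_short_l, at its middle, 52 mm above the dish's underside. The tab is the place to grip: an upright plate 10 mm thick along the dish's x, 36 mm wide along y, rising 22 mm above the rim; it stands on a 6 mm divider that crosses the dish along y. At least 45 mm is free on each side of it inside the dish.
- dish_triple_tab (a point): top of the finger tab of dish_triple, at its middle, 52 mm above the dish's underside. The tab is the place to grip: an upright plate 10 mm thick along the dish's x, 36 mm wide along y, rising 22 mm above the rim; it stands on a 6 mm divider that crosses the dish along y. At least 45 mm is free on each side of it inside the dish.
- dish_double_tab (a point): top of the finger tab of dish_double, at its middle, 52 mm above the dish's underside. The tab is the place to grip: an upright plate 10 mm thick along the dish's x, 36 mm wide along y, rising 22 mm above the rim; it stands on a 6 mm divider that crosses the dish along y. At least 45 mm is free on each side of it inside the dish.
- sauce_bottle: orange squeeze bottle, 60 mm across, 190 mm tall, standing; a bystander, to be left alone. Origin: centre of its underside.
- pickle_jar: amber jar with yellow cap, 72 mm across, 100 mm tall, standing; a bystander, to be left alone. Origin: centre of its underside.
- deli_tub: small white tub, 96 mm across, 60 mm tall, standing open; a bystander, to be left alone. Origin: centre of its underside.
- spatula: black-handled spatula, 180 mm long, lying flat between the robot and the tray; a bystander, to be left alone. Origin: on its length, at the table.
- spice_can: small can, 60 mm across, 75 mm tall, standing; a bystander, to be left alone. Origin: centre of its underside.
- butter_carton: small cardboard carton, 65 x 120 x 45 mm high, lying; a bystander, to be left alone. Origin: centre of its underside.

How it is judged:
At the end, for the whole second after the job is handed in: all four dishes rest in the tray, let go: each underside within 4 mm of the tray's floor and parallel to it within 0.05 rad, each origin within 120 mm (tray x) and 90 mm (tray y) of the tray's centre, in any arrangement; no bystander moved over 30 mm (z of dish_long_l in the frame of tray between -0.004 and 0.004 m and angle between the z axis of each of dish_long_l, dish_short_l, dish_triple, dish_double and the z axis of tray, either way round below 0.05 rad and x of dish_long_l in the frame of tray between -0.12 and 0.12 m and y of dish_long_l in the frame of tray between -0.09 and 0.09 m and linear speed of each of dish_long_l, dish_short_l, dish_triple, dish_double below 0.02 m/s and z of dish_short_l in the frame of tray between -0.004 and 0.004 m and x of dish_short_l in the frame of tray between -0.12 and 0.12 m and y of dish_short_l in the frame of tray between -0.09 and 0.09 m and z of dish_triple in the frame of tray between -0.004 and 0.004 m and x of dish_triple in the frame of tray between -0.12 and 0.12 m and y of dish_triple in the frame of tray between -0.09 and 0.09 m and z of dish_double in the frame of tray between -0.004 and 0.004 m and x of dish_double in the frame of tray between -0.12 and 0.12 m and y of dish_double in the frame of tray between -0.09 and 0.09 m); the robot touches nothing.
It fails at once if a dish is let fall or thrown (it moves faster than 0.6 m/s with no finger on it: a drop of about 2 cm) ((contact force between the fingers and dish_long_l below 0.05 N and linear speed of dish_long_l above 0.6 m/s) or (contact force between the fingers and dish_short_l below 0.05 N and linear speed of dish_short_l above 0.6 m/s) or (contact force between the fingers and dish_triple below 0.05 N and linear speed of dish_triple above 0.6 m/s) or (contact force between the fingers and dish_double below 0.05 N and linear speed of dish_double above 0.6 m/s)).
It fails at once if a bystander is moved more than 30 mm (distance of any of sauce_bottle, pickle_jar, deli_tub, spatula, spice_can, butter_carton from where it was at the start of the episode above 0.03 m).
It also fails if it takes over 72 s, if anything falls off the work surface, if the arm or the gripper's body presses on something with over 40 N, if the wrist force passes 120 N, or if a joint passes its speed limit or range.

## Robot

A 6-joint arm with a two-finger parallel gripper is mounted at the origin on the work surface. World frame = base frame: x ahead of the robot, y to its left, z up, the work surface at z = 0. Lengths are in m, angles in rad, forces in N, time in s.
With the tool pointing down it reaches from about 0.425 to 1.125 m from the base axis. Payload 14.9 kg.
Tool frame: the origin (TCP) lies at the very end of the fingers, on their centre line; the grasp point (between the pads) lies 19 mm behind it; z points along the fingers, y is the direction in which the jaws open and shut (so a half turn about z gives the same grasp; the last joint's range is limited). The gripper opens to 91 mm and grips with 3 to 60 N. Pads are 32 mm wide; open, the fingers measure 118 mm over their backs; the gripper's body (76 mm by 178 mm) begins 60 mm behind the grasp point.
Start: joints at [-1.288, 0.379, 1.734, -0, 1.028, -0.033], TCP at [0.217, -0.665, 0.214] pointing down, gripper open.
Joint ranges: [-2.77, 2.77], [-0.74, 2.19], [0, 2.66], [-1.06, 4.2], [0.31, 2.87], [-3.08, 3.08]. Speed limits (rad/s): [1.89, 1.89, 2.39, 3.14, 3.14, 3.14].

## Interface

Orientations are given as a unit quaternion [w, x, y, z].
In Python, from bench import arm gives the robot as it stands.
- The arm moves only by the tool carry_out, never from a script. Its argument "steps" is a list of rows, each an object with "translation": the shift along the tool's x, y, z in m, a list of three; "rotation": the turn, a rotation vector about the tool's x, y, z in rad, a list of three; "hand": the opening, from 0 (shut) to 1 (fully open). A call has 1 to 8 rows; each row is the pose to reach, as a shift and turn from the pose commanded when the call began, along the tool's axes at that moment; what a row does not reach only later rows make up. A row lasts 1/12 s, in which the tool goes at most 41.7 mm and 7.16 degrees, less where a joint would pass 70% of its speed; a pose out of reach is approached as far as the arm can. A call with a gripper value outside its range is refused whole. The fingers move at their own pace and stop on an object; "force" is the grip in N (left out, the last holds). Time passes only in rows, so rows that repeat a pose let the fingers close. It gives the time, the measured TCP pose, the force and the opening at its end, in the units of the state.
- arm.sense(): the state, without advancing time (a new reading comes with each control period).
- arm.capture(name): name is "scene" or "top" or "wrist"; returns a dict with "color" (384x512x3 uint8, red, green, blue), "depth" (384x512 float32, m along the optical axis (not along the pixel's ray), 0 where there is no reading), "intrinsics" (3x3 intrinsics, pixels), "dist" ([k1, k2, p1, p2, k3] as OpenCV has them; the pictures are not rectified), "R" (3x3) and "t" (3): a world point X has camera coordinates R X + t; the wrist camera has in their place "tool_from_camera" (4x4, takes a point from camera to tool coordinates, whose origin is the TCP and whose axes are the flange's). Camera axes: x right, y down, z forward; pixel columns grow to the right and rows downward; lengths in m; the calibration is good to about 2 mm. A picture is of the moment at which its call begins: read the wrist's pose just before it.
- arm.finish_job(): hands the job in, once; it reports no verdict.
The state is a dict: "time_s": time; "qpos": joint angles; "qvel": joint speeds; "joint_efforts": joint torques, N m; "tool_pos": TCP position; "tool_rot": TCP orientation; "ft_force": force on the tool from outside, world axes, zero at the start; "ft_torque": the same for the moment, N m; "grip_width": finger opening in m.
Only numpy, scipy, OpenCV 4.12 (cv2) and the standard library are available. Lean on these libraries where they do the work, as an engineer would, in place of code of your own. Each camera call takes 0.05 s, during which the arm holds its last target.

## Working session

There is one attempt and no reset: what is moved stays moved. The work goes in short steps, Python scripts to look and compute and a tool call to move; the robot and the scene stay as the last step left them, time stands still between calls to the robot, and variables do not carry over. Pictures are saved under pics/ and viewed, and the job is handed in when it is done.

Besides the shell and the picture viewer there is one more tool, called as name([rows], argument=value, ...), one row to a line, values as JSON. carry_out: Moves the arm, as the interface text tells. Its arguments: {"type":"object","properties":{"steps":{"type":"array","items":{"type":"object","properties":{"translation":{"type":"array","items":{"type":"number"}},"rotation":{"type":"array","items":{"type":"number"}},"hand":{"type":"number"}}}},"force":{"type":"number"}},"required":["steps"]}

```bash
mkdir -p pics; ls; python3 - <<'E'
from bench import arm
import cv2,numpy as np
s=arm.sense(); print({k:np.round(v,4).tolist() for k,v in s.items()})
for n in("scene","top"):
    c=arm.capture(n); cv2.imwrite(f"pics/{n}0.png",cv2.cvtColor(c["color"],cv2.COLOR_RGB2BGR)); np.savez(f"{n}0.npz",**c)
    print(n,c["intrinsics"],c["dist"],c["R"],c["t"], -c["R"].T@c["t"])
E
```

```text
pics
{'time_s': 0.0, 'qpos': [-1.2883, 0.3794, 1.7348, 0.0, 1.0285, -0.0333], 'qvel': [0.0006, -0.0015, 0.0013, 0.0006, -0.0005, 0.0001], 'joint_efforts': [0.002, -76.3724, -43.4368, 0.0652, 0.0423, -0.0001], 'tool_pos': [0.2173, -0.665, 0.2133], 'tool_rot': [-0.0005, 0.9876, 0.1572, -0.0001], 'ft_force': [0.4849, -1.1856, -0.1338], 'ft_torque': [-0.0159, -0.0199, -0.0399], 'grip_width': 0.0912}
scene [[371.74599959   0.         253.89537161]
 [  0.         371.74599959 191.26052571]
 [  0.           0.           1.        ]] [-0.07152224  0.          0.          0.          0.        ] [[ 0.12962347  0.99150916  0.01036106]
 [ 0.63292835 -0.07469235 -0.77059896]
 [-0.76328203  0.10644552 -0.63723613]] [-0.08616863 -0.24217373  1.44016161] [ 1.26369758 -0.08595029  0.73199699]
top [[379.37235897   0.         253.32447645]
 [  0.         379.37235897 190.80547022]
 [  0.           0.           1.        ]] [-0.04572322  0.          0.          0.          0.        ] [[ 2.33488908e-02 -9.99725948e-01  1.69056624e-03]
 [-9.95749875e-01 -2.34066566e-02 -8.90747685e-02]
 [ 8.90899279e-02  3.96415919e-04 -9.96023508e-01]] [0.00466496 0.4884756  1.11889351] [0.38660845 0.01565371 1.1579472 ]
```

View pics/top0.png

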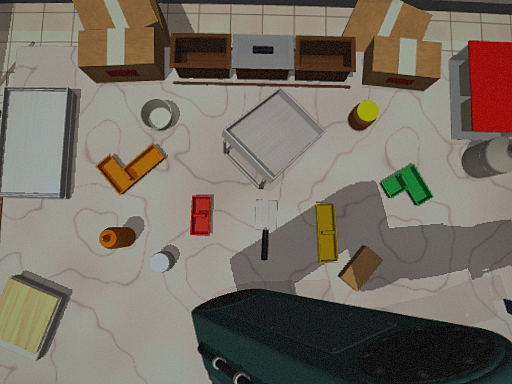

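View pics/scene0.png

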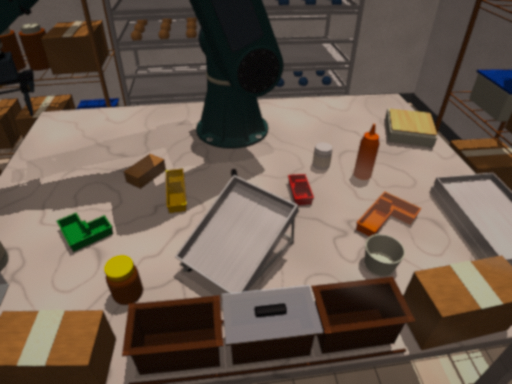

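```bash
cat > h.py <<'E'
import numpy as np,cv2
from scipy.spatial.transform import Rotation as Ro
def q2R(q): return Ro.from_quat([q[1],q[2],q[3],q[0]]).as_matrix()
def wpts(c,s=None):
    """HxWx3 world points from depth; s = state for the wrist camera"""
    H,W=c["depth"].shape
    uv=np.stack(np.meshgrid(np.arange(W),np.arange(H)),-1).reshape(-1,1,2).astype(np.float64)
    n=cv2.undistortPoints(uv,c["intrinsics"],c["dist"]).reshape(-1,2)
    d=c["depth"].reshape(-1,1); P=np.hstack([n*d,d])
    if s is None: X=(P-c["t"])@c["R"]
    else:
        T=c["tool_from_camera"]; X=(P@T[:3,:3].T+T[:3,3])@q2R(s["tool_rot"]).T+s["tool_pos"]
    X[d[:,0]==0]=np.nan
    return X.reshape(H,W,3)
HUE={"orange":(8,20),"green":(50,85),"yellow":(22,32),"red":None}
def mask(c,col):
    h=cv2.cvtColor(c["color"],cv2.COLOR_RGB2HSV); H,S,V=h[...,0],h[...,1],h[...,2]
    m=(S>150)&(V>50)
    m&=((H<6)|(H>174)) if col=="red" else (H>=HUE[col][0])&(H<=HUE[col][1])
    return m
E
python3 - <<'E'
import numpy as np,cv2
from h import *
for n in("top","scene"):
  c=dict(np.load(n+"0.npz")); X=wpts(c)
  for col in HUE:
    m=mask(c,col).astype(np.uint8)
    k,l,st,ce=cv2.connectedComponentsWithStats(m)
    for i in range(1,k):
        if st[i,4]<60: continue
        P=X[l==i]; P=P[~np.isnan(P[:,0])]
        if len(P)<20 : continue
        T=P[(P[:,2]>.044)&(P[:,2]<.06)]
        print(n,col,st[i],"med",P.mean(0).round(3),"zmax",np.percentile(P[:,2],[2,50,98]).round(3),"tab",T.mean(0).round(4) if len(T) else None,len(T), "rect",[np.round(v,3) for v in cv2.minAreaRect(P[P[:,2]<.045][:,:2].astype(np.float32))] if (P[:,2]<.045).any() else None)
c=dict(np.load("top0.npz"));X=wpts(c)
for u,v in((280,92),(322,132),(272,180),(225,130),(272,135),(290,130),(260,130),(272,115)): print(u,v,X[v,u].round(3))
c=dict(np.load("top0.npz"))
im=cv2.cvtColor(c["color"],cv2.COLOR_RGB2BGR)
def crop(x0,y0,w,h,s): return cv2.resize(im[y0:y0+h,x0:x0+w],None,fx=s,fy=s,interpolation=cv2.INTER_CUBIC)
cv2.imwrite("pics/cr1.png",crop(90,80,350,200,2.2))
E
```

```text
top orange [170  33  61  36 968] med [0.89  0.178 0.08 ] zmax [0.013 0.113 0.118] tab None 0 rect [array([1.054, 0.314]), array([0.517, 0.108]), np.float64(42.981)]
top orange [294  35  73  37 968] med [ 0.896 -0.189  0.07 ] zmax [-0.461  0.113  0.118] tab [ 0.9232 -0.1131  0.0518] 2 rect [array([ 1.051, -0.298]), array([0.152, 0.479]), np.float64(48.916)]
top orange [174  82 176   6 254] med [ 0.824 -0.002  0.013] zmax [0.008 0.013 0.018] tab None 0 rect [array([ 0.824, -0.001]), array([0.007, 0.548]), np.float64(0.028)]
top orange [351 106  23  23 159] med [ 0.7   -0.288  0.071] zmax [0.034 0.075 0.095] tab [ 0.692  -0.2872  0.0525] 17 rect [array([ 0.69 , -0.288]), array([0.029, 0.005]), np.float64(58.5)]
top orange [  96  144   68   51 1478] med [0.549 0.397 0.014] zmax [0.001 0.008 0.051] tab [0.5265 0.3929 0.0522] 42 rect [array([0.571, 0.399]), array([0.129, 0.183]), np.float64(42.652)]
top orange [ 99 227  37  22 612] med [0.343 0.385 0.122] zmax [0.016 0.136 0.187] tab [0.3459 0.3758 0.0525] 25 rect [array([0.344, 0.38 ]), array([0.056, 0.017]), np.float64(6.261)]
top green 
[... 5209 characters left out ...]
11] zmax [0.    0.004 0.032] tab None 0 rect [array([ 0.415, -0.188]), array([0.091, 0.034]), np.float64(27.619)]
scene yellow [104 255  30  24 553] med [ 0.724 -0.303  0.099] zmax [0.094 0.1   0.102] tab None 0 rect [array([ 0.625, -0.374]), array([0., 0.]), np.float64(0.0)]
scene red [289 175  24  30 518] med [0.419 0.173 0.022] zmax [0.002 0.022 0.051] tab [0.4145 0.1728 0.0493] 42 rect [array([0.413, 0.172]), array([0.055, 0.12 ]), np.float64(88.878)]
280 92 [ 0.788 -0.058  0.046]
322 132 [ 0.662 -0.181  0.068]
272 180 [ 0.507 -0.033  0.151]
225 130 [0.637 0.096 0.164]
272 135 [ 0.645 -0.034  0.086]
290 130 [ 0.667 -0.088  0.061]
260 130 [0.657 0.001 0.094]
272 115 [ 0.711 -0.034  0.061]
```

View pics/cr1.png

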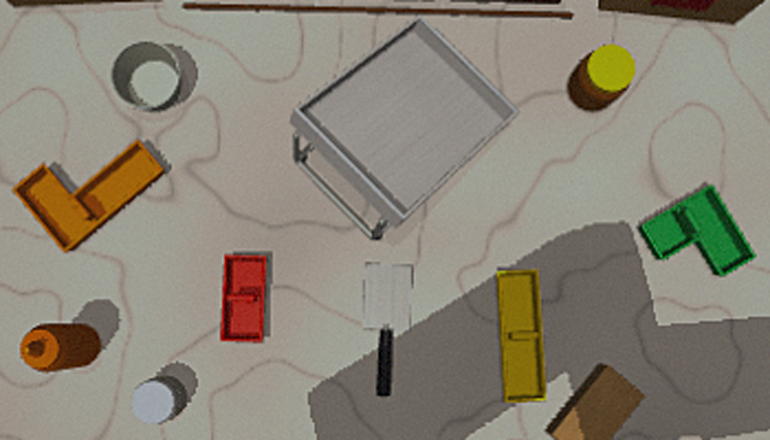

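```bash
cat >> h.py <<'E'
def tray_fit(X,valid,verbose=True):
    P=X[valid]; P=P[~np.isnan(P[:,0])]
    rng=np.random.default_rng(0); best=None
    for _ in range(300):
        a=P[rng.choice(len(P),3,False)]; n=np.cross(a[1]-a[0],a[2]-a[0]); 
        if np.linalg.norm(n)<1e-4: continue
        n/=np.linalg.norm(n); n*=np.sign(n[2])
        if n[2]<.85 or n[2]>.95: continue
        k=(abs((P-a[0])@n)<.003)
        if best is None or k.sum()>best[0]: best=(k.sum(),k)
    k=best[1]
    for _ in range(3):
        c=P[k].mean(0); n=np.linalg.svd(P[k]-c)[2][2]; n*=np.sign(n[2]); k=abs((P-c)@n)<.003
    return c,n,P,k
E
python3 - <<'E'
from h import *
for nm in("top","scene"):
    c=dict(np.load(nm+"0.npz")); X=wpts(c)
    v=(X[...,0]>.45)&(X[...,0]<.82)&(X[...,1]>-.22)&(X[...,1]<.13)&(X[...,2]>.025)&(X[...,2]<.19)
    # drop jar, shelf
    ce,n,P,k=tray_fit(X,v)
    up=np.array([0,0,1])-n*n[2]; up/=np.linalg.norm(up)   # upslope
    ax=up; ay=np.cross(n,ax)
    Q=np.c_[(P-ce)@ax,(P-ce)@ay,(P-ce)@n]
    print(nm,"n",n.round(4),"tilt",np.degrees(np.arccos(n[2])).round(2),"up az",np.degrees(np.arctan2(up[1],up[0])).round(1),"inl",k.sum())
    F=Q[k][:,:2]; r=Q[(Q[:,2]>.022)&(Q[:,2]<.032)]
    print(" floor pct x",np.percentile(F[:,0],[.5,99.5]).round(4),"y",np.percentile(F[:,1],[.5,99.5]).round(4))
    for S,t in((F,"floor"),(r[:,:2],"rim")):
        R=cv2.minAreaRect(S.astype(np.float32)); b=cv2.boxPoints(R)
        print(t,len(S),np.round(R[0],4),np.round(R[1],4),round(R[2],2), "world ctr",(ce+ax*R[0][0]+ay*R[0][1]).round(4))
E
```

```text
top n [ 0.3044 -0.2917  0.9068] tilt 24.93 up az 136.2 inl 3717
 floor pct x [-0.1198  0.1273] y [-0.0911  0.0886]
floor 3717 [0.0048 0.0015] [0.1873 0.2554] 89.61 world ctr [ 0.645  -0.0375  0.0848]
rim 548 [0.0028 0.0004] [0.1915 0.2547] 89.62 world ctr [ 0.6469 -0.038   0.084 ]
scene n [ 0.3022 -0.2956  0.9062] tilt 25.01 up az 135.6 inl 6114
 floor pct x [-0.1153  0.1218] y [-0.0965  0.0899]
floor 6114 [-0.003  -0.0032] [0.2526 0.1888] 0.22 world ctr [ 0.6496 -0.0385  0.0799]
rim 838 [ 0.0019 -0.0024] [0.2495 0.1923] 0.27 world ctr [ 0.6459 -0.0359  0.082 ]
```

```bash
cat > tile.py <<'E'
import itertools
D={"L":[(-30,0),(30,0),(90,0),(-30,60)],"S":[(-30,0),(30,0),(-30,60)],"T":[(-60,0),(0,0),(60,0)],"D":[(-30,0),(30,0)]}
rot=lambda p,k:p if k==0 else rot((-p[1],p[0]),k-1)
cells={(x,y) for x in(-90,-30,30,90) for y in(-60,0,60)}
pl={}
for n,c in D.items():
    pl[n]=[]
    for k in range(4):
        if n in"TD" and k>1: continue
        for ox in range(-120,121,30):
            for oy in range(-90,91,30):
                s={(a+ox,b+oy) for a,b in (rot(p,k) for p in c)}
                if s<=cells: pl[n].append((frozenset(s),(ox,oy),k*90))
sol=[]
for a in pl["L"]:
  for b in pl["S"]:
    if a[0]&b[0]: continue
    for c in pl["T"]:
      if c[0]&(a[0]|b[0]): continue
      for d in pl["D"]:
        if d[0]&(a[0]|b[0]|c[0]): continue
        sol.append({"L":a[1:],"S":b[1:],"T":c[1:],"D":d[1:]})
E
python3 - <<'E'
from tile import sol
print(len(sol))
for s in sol: print(s)
import numpy as np
from h import *
c=dict(np.load("top0.npz"));X=wpts(c)
for u,v in((200,55),(262,50),(262,38),(262,70),(325,55),(345,70)): print(u,v,X[v,u].round(3))
E
```

```text
24
{'L': ((-60, -60), 0), 'S': ((30, 30), 90), 'T': ((90, 0), 90), 'D': ((-60, 60), 0)}
{'L': ((-60, -60), 0), 'S': ((-60, 60), 180), 'T': ((90, 0), 90), 'D': ((30, 30), 90)}
{'L': ((-60, 0), 0), 'S': ((90, -30), 90), 'T': ((30, 60), 0), 'D': ((-60, -60), 0)}
{'L': ((0, -60), 0), 'S': ((90, 30), 90), 'T': ((-30, 60), 0), 'D': ((-90, -30), 90)}
{'L': ((0, -60), 0), 'S': ((90, 30), 90), 'T': ((-90, 0), 90), 'D': ((0, 60), 0)}
{'L': ((0, -60), 0), 'S': ((0, 60), 180), 'T': ((-90, 0), 90), 'D': ((90, 30), 90)}
{'L': ((30, -30), 90), 'S': ((-60, 60), 180), 'T': ((90, 0), 90), 'D': ((-90, -30), 90)}
{'L': ((30, -30), 90), 'S': ((-90, -30), 270), 'T': ((90, 0), 90), 'D': ((-60, 60), 0)}
{'L': ((90, -30), 90), 'S': ((-60, -60), 0), 'T': ((-30, 60), 0), 'D': ((0, 0), 0)}
{'L': ((90, -30), 90), 'S': ((0, 60), 180), 'T': ((-90, 0), 90), 'D': ((-30, -30), 90)}
{'L': ((90, -30), 90), 'S': ((-30, -30), 270), 'T': ((-30, 60), 0), 'D': ((-90, -30), 90)}
{'L': ((90, -30), 90), 'S': ((-30, -30), 270), 'T': ((-90, 0), 90), 'D': ((0, 60), 0)}
{'L': ((0, 60), 180), 'S': ((0, -60), 0), 'T': ((90, 0), 90),
[... 448 characters left out ...]
60, -60), 0)}
{'L': ((-90, 30), 270), 'S': ((0, -60), 0), 'T': ((90, 0), 90), 'D': ((30, 30), 90)}
{'L': ((-90, 30), 270), 'S': ((30, 30), 90), 'T': ((30, -60), 0), 'D': ((90, 30), 90)}
{'L': ((-90, 30), 270), 'S': ((30, 30), 90), 'T': ((90, 0), 90), 'D': ((0, -60), 0)}
{'L': ((-90, 30), 270), 'S': ((60, 60), 180), 'T': ((30, -60), 0), 'D': ((0, 0), 0)}
{'L': ((-30, 30), 270), 'S': ((60, -60), 0), 'T': ((-90, 0), 90), 'D': ((90, 30), 90)}
{'L': ((-30, 30), 270), 'S': ((90, 30), 90), 'T': ((-90, 0), 90), 'D': ((60, -60), 0)}
200 55 [0.912 0.193 0.02 ]
262 50 [0.877 0.001 0.135]
262 38 [0.919 0.001 0.122]
262 70 [ 0.84  -0.001  0.082]
325 55 [ 0.922 -0.199  0.019]
345 70 [ 0.832 -0.238  0.118]
```

```bash
cat >> h.py <<'E'
def down(az,tilt=None):
    y=np.array([np.cos(az),np.sin(az),0]); z=np.array([0,0,-1.]); return np.c_[np.cross(y,z),y,z]
def rel(s,R,p):
    """tool-frame shift and turn from state s to pose (R,p)"""
    R0=q2R(s["tool_rot"]); return (R0.T@(np.asarray(p)-s["tool_pos"])),Ro.from_matrix(R0.T@R).as_rotvec()
def show(s,R,p):
    t,r=rel(s,R,p); print("t",np.round(t,4).tolist(),"r",np.round(r,4).tolist(),"rows~",max(np.linalg.norm(t)/.0417,np.degrees(np.linalg.norm(r))/7.16).round(1))
def st(s): print("t=%.2f"%s["time_s"],"pos",np.round(s["tool_pos"],4).tolist(),"z",q2R(s["tool_rot"])[:,2].round(3).tolist(),"yaz",np.degrees(np.arctan2(*q2R(s["tool_rot"])[[1,0],1])).round(2),"q",np.round(s["qpos"],2).tolist(),"F",np.round(s["ft_force"],1).tolist(),"w",round(float(s["grip_width"]),4))
E
python3 - <<'E'
from bench import arm
from h import *
s=arm.sense(); c=arm.capture("wrist"); print(c["tool_from_camera"].round(3),c["intrinsics"].round(1),c["dist"])
show(s,down(np.radians(20)),(.57,-.04,.40))
E
```

```text
[[-0.    -0.966 -0.26   0.072]
 [ 1.     0.    -0.    -0.001]
 [ 0.    -0.26   0.966 -0.17 ]
 [ 0.     0.     0.     1.   ]] [[284.    0.  253. ]
 [  0.  284.  192.7]
 [  0.    0.    1. ]] [0.00287699 0.         0.         0.         0.        ]
t [0.5294, -0.4848, -0.1861] r [-0.0007, -0.0008, -1.6041] rows~ 17.8
```

```bash
cat >> h.py <<'E'
TC=np.array([.6465,-.0370,.082]); TAZ=np.radians(135.9); TT=np.radians(25)
def trayR():
    tx=np.array([np.cos(TAZ)*np.cos(TT),np.sin(TAZ)*np.cos(TT),np.sin(TT)]); ty=np.array([-np.sin(TAZ),np.cos(TAZ),0]); return np.c_[tx,ty,np.cross(tx,ty)]
def place(x,y,yaw,h,flip=False,dx=0):
    """TCP pose: dish origin at tray (x,y) mm, tool y = dish x at yaw deg (flip: minus), TCP h above floor"""
    T=trayR(); a=np.radians(yaw+(180 if flip else 0)); yv=T@[np.cos(a),np.sin(a),0]; z=-T[:,2]
    return np.c_[np.cross(yv,z),yv,z], TC+T@[x/1e3,y/1e3,h]
E
python3 - <<'E'
from bench import arm
from h import *
s=arm.sense(); print(trayR().round(3)); R,p=place(0,0,90,.15,True); print(p,R.round(3)); show(s,R,p)
E
```

```text
[[-0.651 -0.696  0.303]
 [ 0.631 -0.718 -0.294]
 [ 0.423  0.     0.906]]
[ 0.69202399 -0.08111582  0.21794617] [[-0.651  0.696 -0.303]
 [ 0.631  0.718  0.294]
 [ 0.423 -0.    -0.906]]
t [0.6326, -0.4077, -0.0041] r [0.4469, 0.269, -2.0181] rows~ 18.0
```

carry_out([
  {"translation": [0.633, -0.408, -0.004], "rotation": [0.447, 0.269, -2.018], "hand": 0.5},
  {"translation": [0.633, -0.408, -0.004], "rotation": [0.447, 0.269, -2.018], "hand": 0.5},
  {"translation": [0.633, -0.408, -0.004], "rotation": [0.447, 0.269, -2.018], "hand": 0.5},
  {"translation": [0.633, -0.408, -0.004], "rotation": [0.447, 0.269, -2.018], "hand": 0.5},
  {"translation": [0.633, -0.408, -0.004], "rotation": [0.447, 0.269, -2.018], "hand": 0.5},
  {"translation": [0.633, -0.408, -0.004], "rotation": [0.447, 0.269, -2.018], "hand": 0.5},
  {"translation": [0.633, -0.408, -0.004], "rotation": [0.447, 0.269, -2.018], "hand": 0.5},
  {"translation": [0.633, -0.408, -0.004], "rotation": [0.447, 0.269, -2.018], "hand": 0.5},
])

```text
time_s: 0.82
tool_pos: [0.4284, -0.405, 0.2157]
tool_rot: [-0.112, 0.792, 0.599, 0.045]
ft_force: [1.0, -0.8, -0.3]
grip_width: 0.0455
```

```bash
python3 - <<'E'
from bench import arm
from h import *
s=arm.sense(); st(s); R,p=place(0,0,90,.15,True); show(s,R,p)
E
```

```text
t=0.82 pos [0.4284, -0.405, 0.2157] z [-0.062, 0.231, -0.971] yaz -15.09 q [-0.85, 0.3, 1.85, 0.11, 1.21, -0.62] F [1.0, -0.8, -0.3] w 0.0455
t [0.3778, 0.1686, 0.0564] r [0.2313, 0.1398, -1.0443] rows~ 10.0
```

carry_out([
  {"translation": [0.378, 0.169, 0.056], "rotation": [0.231, 0.14, -1.044], "hand": 0.5},
  {"translation": [0.378, 0.169, 0.056], "rotation": [0.231, 0.14, -1.044], "hand": 0.5},
  {"translation": [0.378, 0.169, 0.056], "rotation": [0.231, 0.14, -1.044], "hand": 0.5},
  {"translation": [0.378, 0.169, 0.056], "rotation": [0.231, 0.14, -1.044], "hand": 0.5},
  {"translation": [0.378, 0.169, 0.056], "rotation": [0.231, 0.14, -1.044], "hand": 0.5},
  {"translation": [0.378, 0.169, 0.056], "rotation": [0.231, 0.14, -1.044], "hand": 0.5},
  {"translation": [0.378, 0.169, 0.056], "rotation": [0.231, 0.14, -1.044], "hand": 0.5},
  {"translation": [0.378, 0.169, 0.056], "rotation": [0.231, 0.14, -1.044], "hand": 0.5},
])

```text
time_s: 1.48
tool_pos: [0.6406, -0.1478, 0.2171]
tool_rot: [-0.196, 0.403, 0.891, 0.079]
ft_force: [-0.5, -1.4, 0.5]
grip_width: 0.0461
```

```bash
python3 - <<'E'
from bench import arm
from h import *
s=arm.sense(); st(s); R,p=place(0,0,90,.15,True); show(s,R,p)
E
```

```text
t=1.48 pos [0.6406, -0.1478, 0.2171] z [-0.285, 0.299, -0.911] yaz 41.54 q [-0.34, 0.48, 1.63, 0.19, 1.42, -1.13] F [-0.5, -1.4, 0.5] w 0.0461
t [0.0153, 0.0827, 0.0045] r [0.0169, 0.0098, -0.0761] rows~ 2.0
```

carry_out([
  {"translation": [0.015, 0.083, 0.004], "rotation": [0.017, 0.01, -0.076], "hand": 0.5},
  {"translation": [0.015, 0.083, 0.004], "rotation": [0.017, 0.01, -0.076], "hand": 0.5},
  {"translation": [0.015, 0.083, 0.004], "rotation": [0.017, 0.01, -0.076], "hand": 0.5},
  {"translation": [0.015, 0.083, 0.004], "rotation": [0.017, 0.01, -0.076], "hand": 0.5},
  {"translation": [0.015, 0.083, 0.004], "rotation": [0.017, 0.01, -0.076], "hand": 0.5},
])

```text
time_s: 1.9
tool_pos: [0.6917, -0.0834, 0.2179]
tool_rot: [-0.201, 0.369, 0.904, 0.081]
ft_force: [-0.7, -0.6, 0.2]
grip_width: 0.046
```

```bash
python3 - <<'E'
from bench import arm
from h import *
s=arm.sense(); st(s); c=arm.capture("wrist"); np.savez("w1.npz",**c,**{"s_"+k:v for k,v in s.items()})
im=cv2.cvtColor(c["color"],cv2.COLOR_RGB2BGR); cv2.imwrite("pics/w1.png",im)
X=wpts(c,s); T=trayR(); Q=(X-TC)@T
v=(abs(Q[...,0])<.16)&(abs(Q[...,1])<.13)&(abs(Q[...,2])<.04)
ce,n,P,k=tray_fit(X,v)
print("n",n.round(4),"tilt",np.degrees(np.arccos(n[2])),"az",np.degrees(np.arctan2(-n[1],-n[0])), "z0",((ce-TC)@n).round(4), k.sum())
Q=(P-TC)@T
fl=Q[abs(Q[:,2])<.004]; r=Q[(Q[:,2]>.0245)&(Q[:,2]<.033)]
print("floor x",np.percentile(fl[:,0],[0,1,99,100]).round(4),"y",np.percentile(fl[:,1],[0,1,99,100]).round(4))
print(len(r),[np.round(a,4) for a in cv2.minAreaRect(r[:,:2].astype(np.float32))])
for sgn in(-1,1):
    # inner faces of the walls: mid-height points
    for ax,oth,lim in((0,1,.08),(1,0,.11)):
        q=Q[(Q[:,2]>.006)&(Q[:,2]<.024)&(abs(Q[:,oth])<lim-.01)&(np.sign(Q[:,ax])==sgn)&(abs(Q[:,ax])>.07)]
        if len(q)>20:
            f=np.polyfit(q[:,oth],q[:,ax],1); print("wall","xy"[ax],sgn,len(q),np.median(q[:,ax]).round(4),f.round(4))
E
```

```text
bash:   714 Killed                     python3 - <<'E'
from bench import arm
from h import *
s=arm.sense(); st(s); c=arm.capture("wrist"); np.savez("w1.npz",**c,**{"s_"+k:v for k,v in s.items()})
im=cv2.cvtColor(c["color"],cv2.COLOR_RGB2BGR); cv2.imwrite("pics/w1.png",im)
X=wpts(c,s); T=trayR(); Q=(X-TC)@T
v=(abs(Q[...,0])<.16)&(abs(Q[...,1])<.13)&(abs(Q[...,2])<.04)
ce,n,P,k=tray_fit(X,v)
print("n",n.round(4),"tilt",np.degrees(np.arccos(n[2])),"az",np.degrees(np.arctan2(-n[1],-n[0])), "z0",((ce-TC)@n).round(4), k.sum())
Q=(P-TC)@T
fl=Q[abs(Q[:,2])<.004]; r=Q[(Q[:,2]>.0245)&(Q[:,2]<.033)]
print("floor x",np.percentile(fl[:,0],[0,1,99,100]).round(4),"y",np.percentile(fl[:,1],[0,1,99,100]).round(4))
print(len(r),[np.round(a,4) for a in cv2.minAreaRect(r[:,:2].astype(np.float32))])
for sgn in(-1,1):
    # inner faces of the walls: mid-height points
    for ax,oth,lim in((0,1,.08),(1,0,.11)):
        q=Q[(Q[:,2]>.006)&(Q[:,2]<.024)&(abs(Q[:,oth])<lim-.01)&(np.sign(Q[:,ax])==sgn)&(abs(Q[:,ax])>.07)]
        if len(q)>20:
            f=np.polyfit(q[:,oth],q[:,ax],1); print("wall","xy"[ax],sgn,len(q),np.median(q[:,ax]).round(4),f.round(4))
E
```

View pics/w1.png

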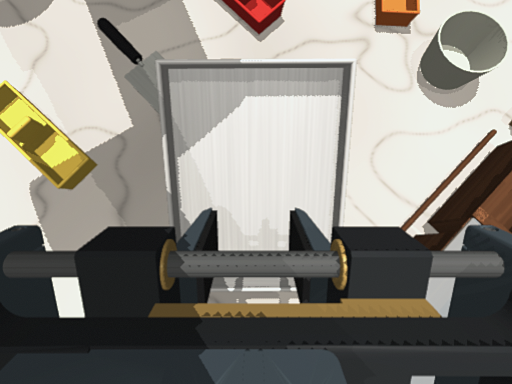

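```bash
sed -i 's/np.linalg.svd(P\[k\]-c)/np.linalg.svd(P[k]-c,full_matrices=False)/' h.py; cat > tr.py <<'E'
from h import *
import sys
c=dict(np.load(sys.argv[1])); s={k[2:]:c[k] for k in c if k[:2]=="s_"}
st(s)
X=wpts(c,s); T=trayR(); Q=(X-TC)@T
v=(abs(Q[...,0])<.16)&(abs(Q[...,1])<.13)&(abs(Q[...,2])<.04)
ce,n,P,k=tray_fit(X,v)
print("n",n.round(4),"tilt",np.degrees(np.arccos(n[2])),"az",np.degrees(np.arctan2(-n[1],-n[0])), "z0",((ce-TC)@n).round(4), k.sum())
Q=(P-TC)@T
fl=Q[abs(Q[:,2])<.004]; r=Q[(Q[:,2]>.0245)&(Q[:,2]<.033)]
print("floor x",np.percentile(fl[:,0],[0,1,99,100]).round(4),"y",np.percentile(fl[:,1],[0,1,99,100]).round(4))
print(len(r),[np.round(a,4) for a in cv2.minAreaRect(r[:,:2].astype(np.float32))])
for sgn in(-1,1):
    for ax,oth,lim in((0,1,.08),(1,0,.11)):
        q=Q[(Q[:,2]>.006)&(Q[:,2]<.024)&(abs(Q[:,oth])<lim-.01)&(np.sign(Q[:,ax])==sgn)&(abs(Q[:,ax])>(.105,.08)[ax])]
        if len(q)>20:
            f=np.polyfit(q[:,oth],q[:,ax],1); print("wall","xy"[ax],sgn,len(q),np.percentile(q[:,ax],[10,50,90]).round(4),f.round(4))
        q=Q[(Q[:,2]>.025)&(Q[:,2]<.032)&(abs(Q[:,oth])<lim-.01)&(np.sign(Q[:,ax])==sgn)&(abs(Q[:,ax])>(.105,.08)[ax])]
        if len(q)>20:
            f=np.polyfit(q[:,oth],q[:,ax],1); print("rim","xy"[ax],sgn,len(q),np.percentile(q[:,ax],[2,50,98]).round(4),f.round(4))
E
python3 tr.py w1.npz
```

```text
t=1.90 pos [0.6917, -0.0834, 0.2179] z [-0.303, 0.294, -0.907] yaz 45.59 q [-0.24, 0.54, 1.54, 0.22, 1.45, -1.1] F [-0.7, -0.6, 0.2] w 0.046
n [ 0.304  -0.2945  0.906 ] tilt 25.04128176981586 az 135.91409582434133 z0 -0.0008 27169
floor x [-0.1224 -0.0815  0.1208  0.1218] y [-0.0927 -0.0917  0.0904  0.0923]
3337 [array([-0.    , -0.0003]), array([0.2511, 0.1917]), np.float64(0.1011)]
wall x -1 680 [-0.1218 -0.1213 -0.1208] [ 1.000e-04 -1.213e-01]
rim x -1 382 [-0.1248 -0.1215 -0.1198] [-0.005  -0.1217]
wall y -1 669 [-0.0925 -0.0922 -0.0919] [-0.0006 -0.0922]
rim y -1 736 [-0.0958 -0.0929 -0.0909] [ 0.    -0.093]
wall x 1 324 [0.1214 0.1215 0.1217] [0.0007 0.1215]
rim x 1 899 [0.1204 0.1226 0.1253] [-0.001   0.1226]
wall y 1 697 [0.0905 0.0908 0.0917] [0.0039 0.0908]
rim y 1 733 [0.0896 0.0917 0.0949] [0.0072 0.0917]
```

```bash
echo 'TC=TC+trayR()@[0,-.0006,-.0007]' >> h.py; python3 - <<'E'
from bench import arm
from h import *
s=arm.sense(); show(s,down(np.radians(4.1)),(.371,-.204,.12))
E
```

```text
t [0.0895, -0.3099, 0.1505] r [-0.1592, -0.4158, 0.7111] rows~ 8.5
```

carry_out([
  {"translation": [0.09, -0.31, 0.1], "rotation": [-0.159, -0.416, 0.711], "hand": 0.5},
  {"translation": [0.09, -0.31, 0.1], "rotation": [-0.159, -0.416, 0.711], "hand": 0.5},
  {"translation": [0.09, -0.31, 0.1], "rotation": [-0.159, -0.416, 0.711], "hand": 0.5},
  {"translation": [0.09, -0.31, 0.1], "rotation": [-0.159, -0.416, 0.711], "hand": 0.5},
  {"translation": [0.09, -0.31, 0.15], "rotation": [-0.159, -0.416, 0.711], "hand": 0.5},
  {"translation": [0.09, -0.31, 0.15], "rotation": [-0.159, -0.416, 0.711], "hand": 0.5},
  {"translation": [0.09, -0.31, 0.15], "rotation": [-0.159, -0.416, 0.711], "hand": 0.5},
  {"translation": [0.09, -0.31, 0.15], "rotation": [-0.159, -0.416, 0.711], "hand": 0.5},
])

```text
time_s: 2.62
tool_pos: [0.3906, -0.1963, 0.1297]
tool_rot: [0.002, 0.683, 0.73, -0.0]
ft_force: [-0.1, -1.6, 0.0]
grip_width: 0.0452
```

carry_out([
  {"translation": [0.0, 0.0, 0.0], "rotation": [0, 0, 0], "hand": 0.5},
  {"translation": [0.0, 0.0, 0.0], "rotation": [0, 0, 0], "hand": 0.5},
])

```text
time_s: 2.78
tool_pos: [0.3914, -0.1969, 0.1298]
tool_rot: [-0.0, 0.682, 0.731, -0.0]
ft_force: [0.0, 0.2, 0.5]
grip_width: 0.0457
```

```bash
cat > look.py <<'E'
from bench import arm
from h import *
import sys
col,name=sys.argv[1:3]
s=arm.sense(); st(s); c=arm.capture("wrist"); X=wpts(c,s)
im=cv2.cvtColor(c["color"],cv2.COLOR_RGB2BGR); cv2.imwrite(f"pics/{name}.png",im)
m=mask(c,col); 
if col=="yellow": m|=mask(c,"orange")
k,l,stt,ce=cv2.connectedComponentsWithStats(m.astype(np.uint8))
i=1+np.argmax(stt[1:,4]); P=X[l==i]; P=P[~np.isnan(P[:,0])]
t=P[(P[:,2]>.0495)&(P[:,2]<.056)]
R=cv2.minAreaRect(t[:,:2].astype(np.float32)); print("tab",len(t),t.mean(0).round(4),[np.round(a,4) for a in R])
rim=P[(P[:,2]>.0275)&(P[:,2]<.0325)]; print("rim",len(rim),[np.round(a,4) for a in cv2.minAreaRect(rim[:,:2].astype(np.float32))])
E
python3 look.py yellow wT
```

```text
t=2.78 pos [0.3914, -0.1969, 0.1298] z [-0.001, 0.0, -1.0] yaz 3.94 q [-0.52, 0.1, 2.29, 0.0, 0.76, -0.59] F [0.0, 0.2, 0.5] w 0.0457
tab 343 [ 0.3707 -0.2017  0.0509] [array([ 0.3709, -0.2022]), array([0.0093, 0.0348]), np.float64(2.7634)]
rim 1749 [array([ 0.3703, -0.2015]), array([0.1748, 0.0559]), np.float64(3.9412)]
```

View pics/wT.png

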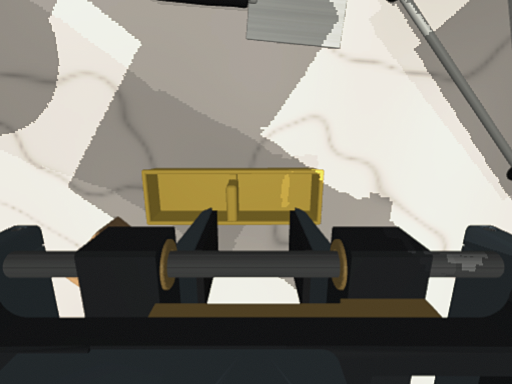

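```bash
python3 - <<'E'
from bench import arm
from h import *
s=arm.sense(); show(s,down(np.radians(3.9)),(.3707,-.202,.029))
E
```

```text
t [-0.0032, -0.023, 0.1015] r [0.001, 0.0005, 0.0017] rows~ 2.5
```

```bash
python3 - <<'E'
from bench import arm
from h import *
s=arm.sense(); st(s);show(s,down(np.radians(3.9)),(.3707,-.202,.029))
E
```

```text
t=2.83 pos [0.3933, -0.1971, 0.1305] z [0.001, -0.0, -1.0] yaz 4.0 q [-0.52, 0.1, 2.29, 0.0, 0.76, -0.59] F [-0.2, 0.4, -0.4] w 0.0455
t [-0.0032, -0.023, 0.1015] r [0.001, 0.0005, 0.0017] rows~ 2.5
```

carry_out([
  {"translation": [-0.004, -0.022, 0.04], "rotation": [0, 0, 0], "hand": 0.5},
  {"translation": [-0.004, -0.022, 0.04], "rotation": [0, 0, 0], "hand": 0.5},
  {"translation": [-0.004, -0.022, 0.04], "rotation": [0, 0, 0], "hand": 0.5},
])

```text
time_s: 3.08
tool_pos: [0.3716, -0.2016, 0.0894]
tool_rot: [-0.001, 0.681, 0.732, -0.0]
ft_force: [-0.1, -0.1, 0.2]
grip_width: 0.0458
```

```bash
python3 look.py yellow wT2; python3 - <<'E'
from bench import arm
from h import *
s=arm.sense(); st(s);show(s,down(np.radians(3.9)),(.3707,-.202,.029))
E
```

```text
t=3.08 pos [0.3716, -0.2016, 0.0894] z [-0.002, 0.002, -1.0] yaz 4.08 q [-0.55, 0.16, 2.33, 0.0, 0.66, -0.62] F [-0.1, -0.1, 0.2] w 0.0458
tab 469 [ 0.3706 -0.2013  0.0509] [array([ 0.3708, -0.202 ]), array([0.0093, 0.0345]), np.float64(3.8106)]
rim 1969 [array([ 0.3701, -0.2021]), array([0.1754, 0.0566]), np.float64(4.1105)]
t=3.13 pos [0.3728, -0.202, 0.0905] z [-0.0, 0.0, -1.0] yaz 4.1 q [-0.55, 0.16, 2.32, 0.0, 0.66, -0.62] F [-0.1, -0.1, 0.7] w 0.0459
t [0.0001, -0.0021, 0.0615] r [-0.0003, -0.0005, 0.0035] rows~ 1.5
```

View pics/wT2.png

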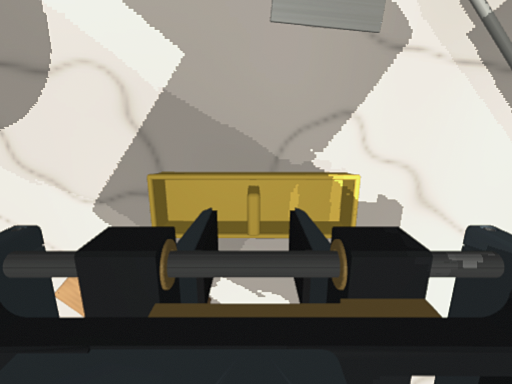

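carry_out([
  {"translation": [0.0, -0.001, 0.04], "rotation": [0, 0, 0.003], "hand": 0.5},
  {"translation": [0.0, -0.001, 0.061], "rotation": [0, 0, 0.003], "hand": 0.5},
  {"translation": [0.0, -0.001, 0.061], "rotation": [0, 0, 0.003], "hand": 0.5},
  {"translation": [0.0, -0.001, 0.061], "rotation": [0, 0, 0.003], "hand": 0.0},
  {"translation": [0.0, -0.001, 0.061], "rotation": [0, 0, 0.003], "hand": 0.0},
  {"translation": [0.0, -0.001, 0.061], "rotation": [0, 0, 0.003], "hand": 0.0},
  {"translation": [0.0, -0.001, 0.061], "rotation": [0, 0, 0.003], "hand": 0.0},
], force=45)

```text
time_s: 3.72
tool_pos: [0.3725, -0.2024, 0.0305]
tool_rot: [0.001, 0.682, 0.731, 0.0]
ft_force: [-0.2, -0.2, -0.2]
grip_width: 0.022
```

```bash
python3 - <<'E'
from bench import arm
from h import *
s=arm.sense(); st(s)
E
```

```text
t=3.72 pos [0.3725, -0.2024, 0.0305] z [0.003, -0.001, -1.0] yaz 3.98 q [-0.55, 0.3, 2.33, 0.0, 0.51, -0.62] F [-0.2, -0.2, -0.2] w 0.022
```

carry_out([
  {"translation": [0, 0, 0], "rotation": [0, 0, 0], "hand": 0.0},
  {"translation": [0, 0, 0], "rotation": [0, 0, 0], "hand": 0.0},
  {"translation": [0, 0, 0], "rotation": [0, 0, 0], "hand": 0.0},
  {"translation": [0, 0, -0.01], "rotation": [0, 0, 0], "hand": 0.0},
  {"translation": [0, 0, -0.04], "rotation": [0, 0, 0], "hand": 0.0},
  {"translation": [0, 0, -0.08], "rotation": [0, 0, 0], "hand": 0.0},
  {"translation": [0, 0, -0.12], "rotation": [0, 0, 0], "hand": 0.0},
  {"translation": [0, 0, -0.15], "rotation": [0, 0, 0], "hand": 0.0},
])

```text
time_s: 4.38
tool_pos: [0.3713, -0.2019, 0.1826]
tool_rot: [0.001, 0.682, 0.731, 0.0]
ft_force: [0.7, -1.1, -1.2]
grip_width: 0.0099
```

```bash
python3 - <<'E'
from bench import arm
from h import *
s=arm.sense(); st(s)
R,p=place(-90,0,90,.15,True); print(p); show(s,R,p)
E
```

```text
t=4.38 pos [0.3713, -0.2019, 0.1826] z [0.002, -0.001, -1.0] yaz 3.96 q [-0.55, -0.03, 2.29, 0.0, 0.88, -0.62] F [0.7, -1.1, -1.2] w 0.0099
[ 0.75080501 -0.13724308  0.17927611]
t [0.0383, 0.383, 0.004] r [0.161, 0.4184, -0.7198] rows~ 9.2
```

carry_out([
  {"translation": [0.038, 0.383, 0.004], "rotation": [0.161, 0.418, -0.72], "hand": 0.0},
  {"translation": [0.038, 0.383, 0.004], "rotation": [0.161, 0.418, -0.72], "hand": 0.0},
  {"translation": [0.038, 0.383, 0.004], "rotation": [0.161, 0.418, -0.72], "hand": 0.0},
  {"translation": [0.038, 0.383, 0.004], "rotation": [0.161, 0.418, -0.72], "hand": 0.0},
  {"translation": [0.038, 0.383, 0.004], "rotation": [0.161, 0.418, -0.72], "hand": 0.0},
  {"translation": [0.038, 0.383, 0.004], "rotation": [0.161, 0.418, -0.72], "hand": 0.0},
  {"translation": [0.038, 0.383, 0.004], "rotation": [0.161, 0.418, -0.72], "hand": 0.0},
  {"translation": [0.038, 0.383, 0.004], "rotation": [0.161, 0.418, -0.72], "hand": 0.0},
])

```text
time_s: 5.05
tool_pos: [0.7017, -0.1458, 0.1755]
tool_rot: [-0.203, 0.364, 0.905, 0.082]
ft_force: [0.3, 0.1, -1.7]
grip_width: 0.0096
```

```bash
python3 - <<'E'
from bench import arm
from h import *
s=arm.sense(); st(s)
R,p=place(-90,0,90,.10,True); print(p); show(s,R,p)
E
```

```text
t=5.05 pos [0.7017, -0.1458, 0.1755] z [-0.308, 0.296, -0.904] yaz 46.23 q [-0.31, 0.62, 1.49, 0.19, 1.43, -1.18] F [0.3, 0.1, -1.7] w 0.0096
[ 0.73563034 -0.1225378   0.13396072]
t [-0.0254, 0.0402, 0.0339] r [-0.0022, -0.0054, 0.0054] rows~ 1.4
```

carry_out([
  {"translation": [-0.025, 0.04, 0.0], "rotation": [-0.002, -0.005, 0.005], "hand": 0.0},
  {"translation": [-0.026, 0.04, 0.03], "rotation": [-0.002, -0.005, 0.005], "hand": 0.0},
  {"translation": [-0.026, 0.04, 0.034], "rotation": [-0.002, -0.005, 0.005], "hand": 0.0},
  {"translation": [-0.026, 0.04, 0.034], "rotation": [-0.002, -0.005, 0.005], "hand": 0.0},
  {"translation": [-0.026, 0.04, 0.034], "rotation": [-0.002, -0.005, 0.005], "hand": 0.0},
])

```text
time_s: 5.47
tool_pos: [0.7337, -0.1242, 0.1351]
tool_rot: [-0.199, 0.369, 0.904, 0.081]
ft_force: [0.5, -0.4, -0.9]
grip_width: 0.0098
```

```bash
python3 - <<'E'
from bench import arm
from h import *
import time
s=arm.sense(); st(s)
c=arm.capture("scene"); cv2.imwrite("pics/s2.png",cv2.resize(cv2.cvtColor(c["color"],cv2.COLOR_RGB2BGR)[130:350,100:360],None,fx=2.6,fy=2.6))
s=arm.sense(); st(s)
for h in(.10,.03):
  R,p=place(-91,0,90,h,True); print(p); show(s,R,p)
E
```

```text
t=5.47 pos [0.7337, -0.1242, 0.1351] z [-0.301, 0.293, -0.908] yaz 45.6 q [-0.27, 0.7, 1.45, 0.21, 1.39, -1.15] F [0.5, -0.4, -0.9] w 0.0098
t=5.52 pos [0.7342, -0.1245, 0.1359] z [-0.299, 0.293, -0.908] yaz 45.58 q [-0.27, 0.7, 1.44, 0.21, 1.39, -1.15] F [0.4, -0.8, -0.3] w 0.0098
[ 0.73628119 -0.12316851  0.1335381 ]
t [-0.0014, 0.0024, 0.0019] r [0.0021, 0.0045, -0.0052] rows~ 0.1
[ 0.71503666 -0.10258113  0.07009656]
t [-0.0011, 0.0023, 0.0719] r [0.0021, 0.0045, -0.0052] rows~ 1.7
```

View pics/s2.png

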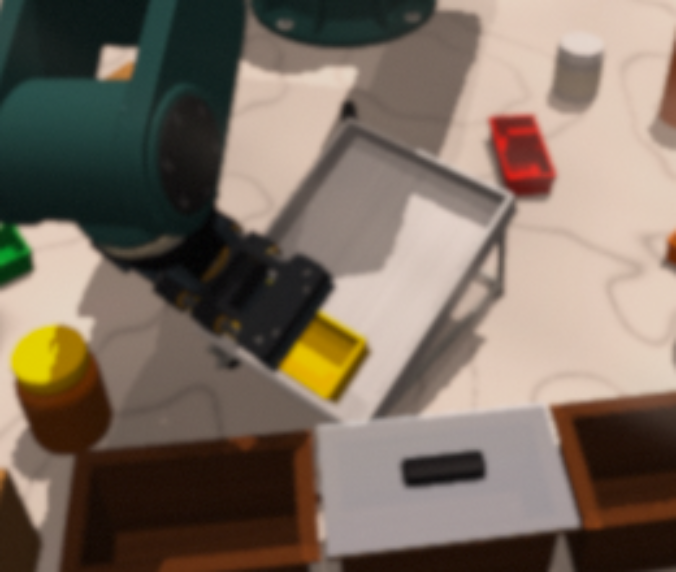

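carry_out([
  {"translation": [-0.001, 0.002, 0.03], "rotation": [0.002, 0.004, -0.005], "hand": 0.0},
  {"translation": [-0.001, 0.002, 0.055], "rotation": [0.002, 0.004, -0.005], "hand": 0.0},
  {"translation": [-0.001, 0.002, 0.062], "rotation": [0.002, 0.004, -0.005], "hand": 0.0},
  {"translation": [-0.001, 0.002, 0.062], "rotation": [0.002, 0.004, -0.005], "hand": 0.0},
])

```text
time_s: 5.85
tool_pos: [0.7166, -0.1049, 0.0772]
tool_rot: [-0.202, 0.367, 0.905, 0.081]
ft_force: [0.3, -0.3, -1.5]
grip_width: 0.0097
```

```bash
cat > pl.py <<'E'
from bench import arm
from h import *
import sys
s=arm.sense(); st(s)
a=[float(v) for v in sys.argv[1:4]]; fl=sys.argv[4]=="1"
R0=q2R(s["tool_rot"]); T=trayR()
print("tray pos mm",(T.T@(s["tool_pos"]-TC)*1e3).round(1), "F tray",(T.T@s["ft_force"]).round(1))
for h in sys.argv[5:]:
  R,p=place(a[0],a[1],a[2],float(h),fl); show(s,R,p)
E
python3 pl.py -91 0 90 1 .03
```

```text
t=5.85 pos [0.7166, -0.1049, 0.0772] z [-0.306, 0.294, -0.905] yaz 45.9 q [-0.25, 0.74, 1.5, 0.22, 1.3, -1.16] F [0.3, -0.3, -1.5] w 0.0097
tray pos mm [-90.4   0.6  37.6] F tray [-1.  -0.  -1.2]
t [-0.0006, 0.0006, 0.0076] r [-0.0013, -0.002, -0.0006] rows~ 0.2
```

Now settle slowly over the last 8 mm.

carry_out([
  {"translation": [-0.001, 0.001, 0.003], "rotation": [0, 0, 0], "hand": 0.0},
  {"translation": [-0.001, 0.001, 0.006], "rotation": [0, 0, 0], "hand": 0.0},
  {"translation": [-0.001, 0.001, 0.008], "rotation": [0, 0, 0], "hand": 0.0},
  {"translation": [-0.001, 0.001, 0.008], "rotation": [0, 0, 0], "hand": 0.0},
])

```text
time_s: 6.18
tool_pos: [0.7173, -0.1027, 0.0705]
tool_rot: [-0.2, 0.367, 0.905, 0.081]
ft_force: [0.1, -1.0, -0.6]
grip_width: 0.0095
```

```bash
python3 pl.py -91 0 90 1 .03
```

```text
t=6.18 pos [0.7173, -0.1027, 0.0705] z [-0.303, 0.294, -0.907] yaz 45.9 q [-0.25, 0.74, 1.5, 0.22, 1.29, -1.16] F [0.1, -1.0, -0.6] w 0.0095
tray pos mm [-92.4  -1.5  31.1] F tray [-0.9  0.7 -0.2]
t [0.0014, -0.0015, 0.0011] r [0.0002, 0.0009, 0.0001] rows~ 0.1
```

carry_out([
  {"translation": [0, 0, 0.001], "rotation": [0, 0, 0], "hand": 0.0},
  {"translation": [0, 0, 0.002], "rotation": [0, 0, 0], "hand": 0.0},
  {"translation": [0, 0, 0.002], "rotation": [0, 0, 0], "hand": 0.0},
])

```text
time_s: 6.43
tool_pos: [0.7173, -0.1027, 0.0703]
tool_rot: [-0.2, 0.366, 0.905, 0.081]
ft_force: [-2.4, -4.3, 14.9]
grip_width: 0.0098
```

```bash
python3 pl.py -91 0 90 1 .03
```

```text
t=6.43 pos [0.7173, -0.1027, 0.0703] z [-0.302, 0.293, -0.907] yaz 45.91 q [-0.25, 0.74, 1.5, 0.22, 1.29, -1.16] F [-2.4, -4.3, 14.9] w 0.0098
tray pos mm [-92.5  -1.5  30.9] F tray [ 5.2  4.7 14.1]
t [0.0015, -0.0015, 0.0009] r [0.0003, 0.0016, 0.0004] rows~ 0.1
```

carry_out([
  {"translation": [0, 0, -0.001], "rotation": [0, 0, 0], "hand": 0.35},
  {"translation": [0, 0, -0.001], "rotation": [0, 0, 0], "hand": 0.35},
  {"translation": [0, 0, -0.001], "rotation": [0, 0, 0], "hand": 0.35},
  {"translation": [0, 0, -0.02], "rotation": [0, 0, 0], "hand": 0.45},
  {"translation": [0, 0, -0.06], "rotation": [0, 0, 0], "hand": 0.5},
  {"translation": [0, 0, -0.1], "rotation": [0, 0, 0], "hand": 0.5},
  {"translation": [0, 0, -0.13], "rotation": [0, 0, 0], "hand": 0.5},
])

```text
time_s: 7.02
tool_pos: [0.7567, -0.1408, 0.1885]
tool_rot: [-0.2, 0.366, 0.905, 0.081]
ft_force: [0.7, -0.6, 0.5]
grip_width: 0.0452
```

```bash
cat > chk.py <<'E'
from bench import arm
from h import *
import sys
for n in("scene","top"):
    c=arm.capture(n); X=wpts(c); T=trayR(); Q=(X-TC)@T
    im=cv2.cvtColor(c["color"],cv2.COLOR_RGB2BGR)
    b=im[130:350,100:360] if n=="scene" else im[70:210,180:380]
    cv2.imwrite(f"pics/{sys.argv[1]}_{n}.png",cv2.resize(b,None,fx=2.6,fy=2.6))
    for col in HUE:
        m=mask(c,col)&(abs(Q[...,0])<.13)&(abs(Q[...,1])<.1)&(Q[...,2]>0)&(Q[...,2]<.06)
        q=Q[m]
        if len(q)<60: continue
        t=q[q[:,2]>.044]; r=q[(q[:,2]>.025)&(q[:,2]<.034)]; f=q[(q[:,2]<.012)]
        print(n,col,"floor z",np.median(f[:,2]).round(4),len(f),"tab",t.mean(0).round(4) if len(t) else None,"max",np.percentile(t[:,2],98).round(4) if len(t) else 0,"rim x",np.percentile(r[:,0],[2,98]).round(4),"y",np.percentile(r[:,1],[2,98]).round(4),"rim z tilt",(np.linalg.lstsq(np.c_[r[:,:2],np.ones(len(r))],r[:,2],rcond=None)[0][:2]).round(3))
E
python3 chk.py c1; python3 -c "
from bench import arm
from h import *
st(arm.sense())"
```

```text
scene yellow floor z 0.0048 661 tab [-0.0916 -0.0029  0.0506] max 0.0541 rim x [-0.1183 -0.0645] y [-0.0879  0.0471] rim z tilt [-0.015 -0.005]
top yellow floor z 0.0067 362 tab [-0.0877  0.0026  0.0526] max 0.0565 rim x [-0.1178 -0.0622] y [-0.0871  0.0473] rim z tilt [ 0.016 -0.003]
t=7.12 pos [0.7589, -0.1418, 0.1912] z [-0.297, 0.292, -0.909] yaz 45.87 q [-0.28, 0.68, 1.36, 0.2, 1.49, -1.14] F [0.0, 0.1, 0.2] w 0.0455
```

View pics/c1_scene.png

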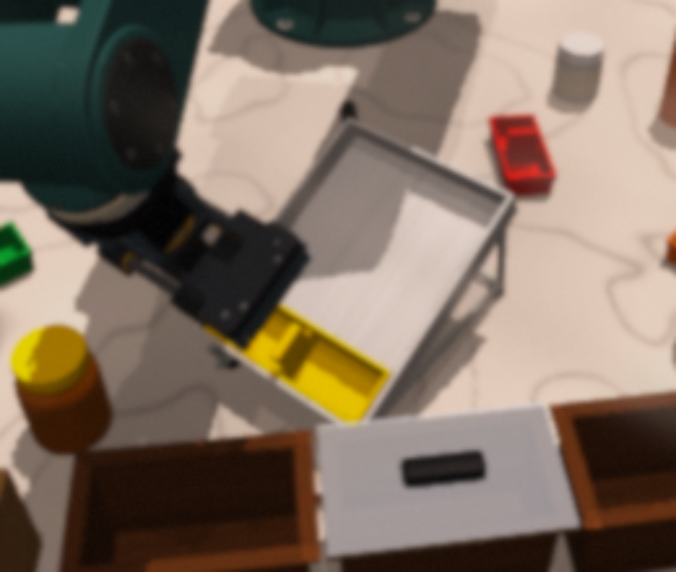

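```bash
python3 - <<'E'
from bench import arm
from h import *
s=arm.sense(); show(s,down(np.radians(-47.4)),(.528,.393,.22));
# mid
R=Ro.from_matrix(q2R(s["tool_rot"])); 
E
```

```text
t [0.5009, 0.2232, 0.1986] r [-0.3466, -0.3325, 1.6011] rows~ 14.0
```

carry_out([
  {"translation": [0.02, 0.01, -0.03], "rotation": [-0.04, -0.04, 0.2], "hand": 0.5},
  {"translation": [0.5, 0.223, 0.19], "rotation": [-0.347, -0.333, 1.601], "hand": 0.5},
  {"translation": [0.5, 0.223, 0.19], "rotation": [-0.347, -0.333, 1.601], "hand": 0.5},
  {"translation": [0.5, 0.223, 0.19], "rotation": [-0.347, -0.333, 1.601], "hand": 0.5},
  {"translation": [0.5, 0.223, 0.19], "rotation": [-0.347, -0.333, 1.601], "hand": 0.5},
  {"translation": [0.5, 0.223, 0.19], "rotation": [-0.347, -0.333, 1.601], "hand": 0.5},
  {"translation": [0.5, 0.223, 0.19], "rotation": [-0.347, -0.333, 1.601], "hand": 0.5},
  {"translation": [0.5, 0.223, 0.19], "rotation": [-0.347, -0.333, 1.601], "hand": 0.5},
])

```text
time_s: 7.78
tool_pos: [0.6398, 0.1362, 0.2225]
tool_rot: [-0.092, 0.764, 0.638, 0.034]
ft_force: [1.5, -1.4, 0.3]
grip_width: 0.0456
```

```bash
python3 - <<'E'
from bench import arm
from h import *
s=arm.sense(); st(s); show(s,down(np.radians(-47.4)),(.528,.393,.12));
E
```

```text
t=7.78 pos [0.6398, 0.1362, 0.2225] z [-0.066, 0.183, -0.981] yaz -9.75 q [0.1, 0.32, 1.81, 0.22, 1.07, 0.17] F [1.5, -1.4, 0.3] w 0.0456
t [0.2109, -0.143, 0.155] r [-0.1494, -0.1321, 0.6467] rows~ 7.2
```

carry_out([
  {"translation": [0.211, -0.143, 0.1], "rotation": [-0.149, -0.132, 0.647], "hand": 0.5},
  {"translation": [0.211, -0.143, 0.1], "rotation": [-0.149, -0.132, 0.647], "hand": 0.5},
  {"translation": [0.211, -0.143, 0.1], "rotation": [-0.149, -0.132, 0.647], "hand": 0.5},
  {"translation": [0.211, -0.143, 0.155], "rotation": [-0.149, -0.132, 0.647], "hand": 0.5},
  {"translation": [0.211, -0.143, 0.155], "rotation": [-0.149, -0.132, 0.647], "hand": 0.5},
  {"translation": [0.211, -0.143, 0.155], "rotation": [-0.149, -0.132, 0.647], "hand": 0.5},
  {"translation": [0.211, -0.143, 0.155], "rotation": [-0.149, -0.132, 0.647], "hand": 0.5},
  {"translation": [0.211, -0.143, 0.155], "rotation": [-0.149, -0.132, 0.647], "hand": 0.5},
])

```text
time_s: 8.45
tool_pos: [0.5284, 0.3892, 0.1214]
tool_rot: [-0.0, 0.931, 0.365, 0.0]
ft_force: [0.6, -0.1, -0.1]
grip_width: 0.0456
```

carry_out([
  {"translation": [0, 0, 0.0], "rotation": [0, 0, 0], "hand": 0.5},
])

```text
time_s: 8.53
tool_pos: [0.5254, 0.3911, 0.1185]
tool_rot: [-0.0, 0.93, 0.368, -0.002]
ft_force: [-0.3, -0.5, -1.2]
grip_width: 0.0453
```

```bash
python3 look.py orange wL
```

```text
t=8.53 pos [0.5254, 0.3911, 0.1185] z [-0.004, -0.001, -1.0] yaz -46.86 q [0.6, 0.43, 1.86, 0.0, 0.85, 1.42] F [-0.3, -0.5, -1.2] w 0.0453
tab 382 [0.5278 0.3964 0.0509] [array([0.5276, 0.396 ]), array([0.0352, 0.0088]), np.float64(42.8096)]
rim 2636 [array([0.569 , 0.3938]), array([0.1154, 0.1757]), np.float64(41.8557)]
```

View pics/wL.png

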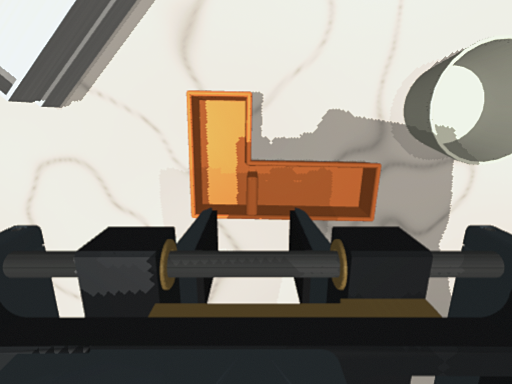

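```bash
python3 - <<'E'
from bench import arm
from h import *
s=arm.sense(); st(s); show(s,down(np.radians(-47.9)),(.5274,.396,.029));
E
```

```text
t=8.58 pos [0.5269, 0.3893, 0.1198] z [-0.003, -0.001, -1.0] yaz -46.85 q [0.6, 0.43, 1.86, 0.0, 0.85, 1.42] F [-0.3, -0.9, 0.6] w 0.0458
t [0.0052, -0.0044, 0.0908] r [-0.0017, 0.0028, 0.0183] rows~ 2.2
```

carry_out([
  {"translation": [0.004, -0.004, 0.03], "rotation": [-0.001, 0.002, 0.018], "hand": 0.45},
  {"translation": [0.004, -0.004, 0.06], "rotation": [-0.001, 0.002, 0.018], "hand": 0.4},
  {"translation": [0.004, -0.004, 0.09], "rotation": [-0.001, 0.002, 0.018], "hand": 0.35},
  {"translation": [0.004, -0.004, 0.09], "rotation": [-0.001, 0.002, 0.018], "hand": 0.3},
  {"translation": [0.004, -0.004, 0.09], "rotation": [-0.001, 0.002, 0.018], "hand": 0.0},
  {"translation": [0.004, -0.004, 0.09], "rotation": [-0.001, 0.002, 0.018], "hand": 0.0},
  {"translation": [0.004, -0.004, 0.09], "rotation": [-0.001, 0.002, 0.018], "hand": 0.0},
  {"translation": [0.004, -0.004, 0.09], "rotation": [-0.001, 0.002, 0.018], "hand": 0.0},
], force=50)

```text
time_s: 9.25
tool_pos: [0.5313, 0.3938, 0.0346]
tool_rot: [-0.001, 0.934, 0.357, 0.003]
ft_force: [-0.2, -3.3, 6.9]
grip_width: 0.0094
```

```bash
python3 -c "
from bench import arm
from h import *
st(arm.sense())"
```

```text
t=9.25 pos [0.5313, 0.3938, 0.0346] z [0.005, 0.003, -1.0] yaz -48.11 q [0.6, 0.56, 1.86, 0.0, 0.71, 1.44] F [-0.2, -3.3, 6.9] w 0.0094
```

carry_out([
  {"translation": [0, 0, 0], "rotation": [0, 0, 0], "hand": 0.0},
  {"translation": [0, 0, -0.005], "rotation": [0, 0, 0], "hand": 0.0},
  {"translation": [0, 0, -0.01], "rotation": [0, 0, 0], "hand": 0.0},
])

```text
time_s: 9.5
tool_pos: [0.5302, 0.3934, 0.0435]
tool_rot: [-0.001, 0.934, 0.358, 0.002]
ft_force: [0.6, 0.3, -1.3]
grip_width: 0.0096
```

```bash
python3 look.py orange wL2; python3 -c "
from bench import arm
from h import *
st(arm.sense())"
```

```text
t=9.50 pos [0.5302, 0.3934, 0.0435] z [0.003, 0.002, -1.0] yaz -48.1 q [0.6, 0.55, 1.86, 0.0, 0.73, 1.44] F [0.6, 0.3, -1.3] w 0.0096
tab 57 [0.5419 0.4046 0.0527] [array([0.5444, 0.4012]), array([0.0023, 0.0189]), np.float64(40.8115)]
rim 948 [array([0.5753, 0.3943]), array([0.0881, 0.1788]), np.float64(35.7898)]
t=9.55 pos [0.5307, 0.3938, 0.0445] z [0.004, 0.003, -1.0] yaz -48.1 q [0.6, 0.54, 1.86, 0.0, 0.73, 1.44] F [0.9, 0.2, -0.5] w 0.0095
```

View pics/wL2.png

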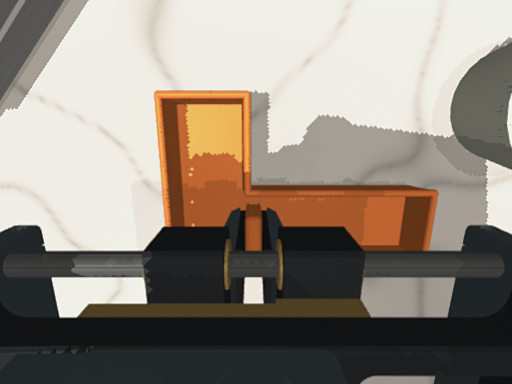

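```bash
cat > ing.py <<'E'
# dish in hand, seen in the tool frame
from bench import arm
from h import *
import sys
c=arm.capture("wrist"); s0={"tool_rot":[1,0,0,0],"tool_pos":np.zeros(3)}; X=wpts(c,s0)
m=mask(c,sys.argv[1])
if sys.argv[1]=="yellow": m|=mask(c,"orange")
X=X[m]; X=X[(abs(X[:,2])<.05)&(abs(X[:,0])<.12)&(abs(X[:,1])<.14)]
h=np.histogram(X[:,2],bins=np.arange(-.04,.05,.001)); i=np.argsort(h[0])[-8:]
print("z hist",[(round(h[1][j],3),h[0][j]) for j in sorted(i)])
zf=np.median(X[X[:,2]>.012][:,2]); fl=X[abs(X[:,2]-zf)<.003]; zr=zf-.026
r=X[abs(X[:,2]-zr)<.003]
print("floor z",zf.round(4),"=> underside",(zf+.004).round(4),"tilt",np.linalg.lstsq(np.c_[fl[:,:2],np.ones(len(fl))],fl[:,2],rcond=None)[0][:2].round(3))
print("rim x",np.percentile(r[:,0],[.5,2,98,99.5]).round(4),"y",np.percentile(r[:,1],[.5,2,98,99.5]).round(4))
E
python3 ing.py orange
```

```text
z hist [(np.float64(-0.017), np.int64(266)), (np.float64(0.003), np.int64(583)), (np.float64(0.004), np.int64(1785)), (np.float64(0.005), np.int64(1329)), (np.float64(0.006), np.int64(441)), (np.float64(0.03), np.int64(2614)), (np.float64(0.031), np.int64(6744)), (np.float64(0.032), np.int64(2605))]
floor z 0.0313 => underside 0.0353 tilt [0.005 0.   ]
rim x [-0.0126 -0.0067  0.0863  0.0864] y [-0.0587 -0.0583  0.1152  0.116 ]
```

carry_out([
  {"translation": [0, 0, -0.04], "rotation": [0, 0, 0], "hand": 0.0},
  {"translation": [0, 0, -0.08], "rotation": [0, 0, 0], "hand": 0.0},
  {"translation": [0, 0, -0.12], "rotation": [0, 0, 0], "hand": 0.0},
  {"translation": [0, 0, -0.16], "rotation": [0, 0, 0], "hand": 0.0},
  {"translation": [0, 0, -0.19], "rotation": [0, 0, 0], "hand": 0.0},
])

```text
time_s: 10.02
tool_pos: [0.53, 0.3933, 0.2363]
tool_rot: [-0.001, 0.934, 0.358, 0.003]
ft_force: [0.8, 0.9, -1.6]
grip_width: 0.0098
```

```bash
python3 pl.py -29 30 270 0 .20
```

```text
t=10.02 pos [0.53, 0.3933, 0.2363] z [0.004, 0.003, -1.0] yaz -48.09 q [0.6, 0.29, 1.81, 0.0, 1.04, 1.44] F [0.8, 0.9, -1.6] w 0.0098
tray pos mm [ 412.4 -227.3  -21.4] F tray [-0.6 -1.2 -1.4]
t [-0.2222, 0.5103, -0.0152] r [0.3621, 0.3293, -1.6105] rows~ 13.5
```

carry_out([
  {"translation": [-0.222, 0.51, -0.045], "rotation": [0.362, 0.329, -1.61], "hand": 0.0},
  {"translation": [-0.222, 0.51, -0.045], "rotation": [0.362, 0.329, -1.61], "hand": 0.0},
  {"translation": [-0.222, 0.51, -0.045], "rotation": [0.362, 0.329, -1.61], "hand": 0.0},
  {"translation": [-0.222, 0.51, -0.045], "rotation": [0.362, 0.329, -1.61], "hand": 0.0},
  {"translation": [-0.222, 0.51, -0.045], "rotation": [0.362, 0.329, -1.61], "hand": 0.0},
  {"translation": [-0.222, 0.51, -0.045], "rotation": [0.362, 0.329, -1.61], "hand": 0.0},
  {"translation": [-0.222, 0.51, -0.045], "rotation": [0.362, 0.329, -1.61], "hand": 0.0},
  {"translation": [-0.222, 0.51, -0.045], "rotation": [0.362, 0.329, -1.61], "hand": 0.0},
])

```text
time_s: 10.68
tool_pos: [0.6195, 0.1235, 0.2554]
tool_rot: [-0.112, 0.708, 0.696, 0.044]
ft_force: [0.7, 0.5, -1.0]
grip_width: 0.0097
```

```bash
python3 pl.py -29 30 270 0 .20 .13
```

```text
t=10.68 pos [0.6195, 0.1235, 0.2554] z [-0.094, 0.22, -0.971] yaz -0.34 q [0.06, 0.26, 1.82, 0.25, 1.15, -0.03] F [0.7, 0.5, -1.0] w 0.0097
tray pos mm [192.1 -95.8 102.5] F tray [-0.6 -0.9 -0.8]
t [-0.2509, 0.0875, -0.06] r [0.1728, 0.1637, -0.7939] rows~ 6.6
t [-0.2453, 0.0725, 0.0081] r [0.1728, 0.1637, -0.7939] rows~ 6.6
```

carry_out([
  {"translation": [-0.251, 0.087, -0.06], "rotation": [0.173, 0.164, -0.794], "hand": 0.0},
  {"translation": [-0.251, 0.087, -0.06], "rotation": [0.173, 0.164, -0.794], "hand": 0.0},
  {"translation": [-0.251, 0.087, -0.06], "rotation": [0.173, 0.164, -0.794], "hand": 0.0},
  {"translation": [-0.251, 0.087, -0.06], "rotation": [0.173, 0.164, -0.794], "hand": 0.0},
  {"translation": [-0.251, 0.087, -0.06], "rotation": [0.173, 0.164, -0.794], "hand": 0.0},
  {"translation": [-0.251, 0.087, -0.06], "rotation": [0.173, 0.164, -0.794], "hand": 0.0},
  {"translation": [-0.251, 0.087, -0.06], "rotation": [0.173, 0.164, -0.794], "hand": 0.0},
  {"translation": [-0.248, 0.08, -0.03], "rotation": [0.173, 0.164, -0.794], "hand": 0.0},
])

```text
time_s: 11.35
tool_pos: [0.6982, -0.1308, 0.2261]
tool_rot: [-0.197, 0.368, 0.905, 0.081]
ft_force: [2.9, 0.3, -2.2]
grip_width: 0.0096
```

```bash
python3 pl.py -29 30 270 0 .105 .05
```

```text
t=11.35 pos [0.6982, -0.1308, 0.2261] z [-0.296, 0.292, -0.909] yaz 45.67 q [-0.29, 0.55, 1.5, 0.2, 1.48, -1.15] F [2.9, 0.3, -2.2] w 0.0096
tray pos mm [-31.9  32.  174.6] F tray [-2.6 -2.2 -1.2]
t [0.0035, 0.0017, 0.0696] r [0.0039, 0.0073, -0.0026] rows~ 1.7
t [0.0039, 0.0015, 0.1246] r [0.0039, 0.0073, -0.0026] rows~ 3.0
```

carry_out([
  {"translation": [0.003, 0.002, 0.04], "rotation": [0.004, 0.007, -0.002], "hand": 0.0},
  {"translation": [0.003, 0.002, 0.07], "rotation": [0.004, 0.007, -0.002], "hand": 0.0},
  {"translation": [0.003, 0.002, 0.07], "rotation": [0.004, 0.007, -0.002], "hand": 0.0},
  {"translation": [0.003, 0.002, 0.07], "rotation": [0.004, 0.007, -0.002], "hand": 0.0},
])

```text
time_s: 11.68
tool_pos: [0.6714, -0.1002, 0.1598]
tool_rot: [-0.206, 0.367, 0.904, 0.08]
ft_force: [1.0, -0.9, -0.4]
grip_width: 0.0095
```

```bash
python3 pl.py -29 30 270 0 .05; python3 ing.py orange;  python3 pl.py -29 30 270 0 .05 
```

```text
t=11.68 pos [0.6714, -0.1002, 0.1598] z [-0.313, 0.296, -0.903] yaz 45.83 q [-0.26, 0.58, 1.59, 0.21, 1.37, -1.15] F [1.0, -0.9, -0.4] w 0.0095
tray pos mm [-23.2  28.6  97.4] F tray [-1.4 -0.   0.3]
t [-0.0062, -0.0011, 0.0474] r [-0.0051, -0.0085, -0.0038] rows~ 1.1
z hist [(np.float64(0.004), np.int64(1396)), (np.float64(0.005), np.int64(1651)), (np.float64(0.006), np.int64(708)), (np.float64(0.016), np.int64(256)), (np.float64(0.03), np.int64(1025)), (np.float64(0.031), np.int64(5660)), (np.float64(0.032), np.int64(4988)), (np.float64(0.033), np.int64(566))]
floor z 0.0317 => underside 0.0357 tilt [0.004 0.   ]
rim x [-0.011  -0.005   0.0879  0.088 ] y [-0.0587 -0.0583  0.1151  0.1158]
t=11.73 pos [0.6729, -0.1008, 0.1616] z [-0.31, 0.295, -0.904] yaz 45.81 q [-0.26, 0.58, 1.59, 0.21, 1.37, -1.15] F [0.6, -0.7, -0.6] w 0.0099
tray pos mm [-23.8  28.   99.6] F tray [-1.1  0.1 -0.2]
t [-0.0055, -0.0018, 0.0496] r [-0.0035, -0.0057, -0.0033] rows~ 1.2
```

carry_out([
  {"translation": [-0.006, -0.002, 0.02], "rotation": [-0.003, -0.006, -0.003], "hand": 0.0},
  {"translation": [-0.006, -0.002, 0.035], "rotation": [-0.003, -0.006, -0.003], "hand": 0.0},
  {"translation": [-0.006, -0.002, 0.035], "rotation": [-0.003, -0.006, -0.003], "hand": 0.0},
  {"translation": [-0.006, -0.002, 0.035], "rotation": [-0.003, -0.006, -0.003], "hand": 0.0},
])

```text
time_s: 12.07
tool_pos: [0.6638, -0.0954, 0.1267]
tool_rot: [-0.201, 0.367, 0.905, 0.081]
ft_force: [-0.0, 0.7, -1.6]
grip_width: 0.0096
```

```bash
python3 pl.py -30 30 270 0 .036; python3 chk.py c2;  python3 pl.py -30 30 270 0 .036 
```

```text
t=12.07 pos [0.6638, -0.0954, 0.1267] z [-0.305, 0.294, -0.906] yaz 45.88 q [-0.26, 0.6, 1.62, 0.21, 1.31, -1.16] F [-0.0, 0.7, -1.6] w 0.0096
tray pos mm [-29.2  30.5  63.6] F tray [-0.2 -0.5 -1.6]
t [-0.0008, 0.0005, 0.0276] r [-0.0009, -0.0009, -0.0008] rows~ 0.7
scene orange floor z 0.0014 12 tab [-0.0065 -0.0112  0.0548] max 0.0598 rim x [-0.1185  0.0508] y [-0.0706  0.0839] rim z tilt [ 0.005 -0.003]
scene yellow floor z 0.0047 488 tab [-0.0854 -0.0023  0.0512] max 0.0533 rim x [-0.1176 -0.0662] y [-0.088   0.0841] rim z tilt [-0.015 -0.005]
top orange floor z 0.0059 2 tab [-0.0138 -0.0184  0.0523] max 0.0598 rim x [-0.0535  0.0553] y [-0.0767  0.0689] rim z tilt [-0.011  0.002]
top yellow floor z 0.0067 71 tab [-0.0733  0.0005  0.0516] max 0.0547 rim x [-0.1089 -0.0886] y [-0.0886 -0.0818] rim z tilt [ 0.049 -0.124]
t=12.17 pos [0.6646, -0.0957, 0.1275] z [-0.303, 0.294, -0.907] yaz 45.88 q [-0.26, 0.6, 1.62, 0.21, 1.31, -1.16] F [0.4, 0.4, -0.4] w 0.0098
tray pos mm [-29.6  30.1  64.7] F tray [-0.1 -0.6 -0.3]
t [-0.0004, 0.0001, 0.0287] r [-0.0001, 0.0008, -0.0005] rows~ 0.7
```

View pics/c2_scene.png

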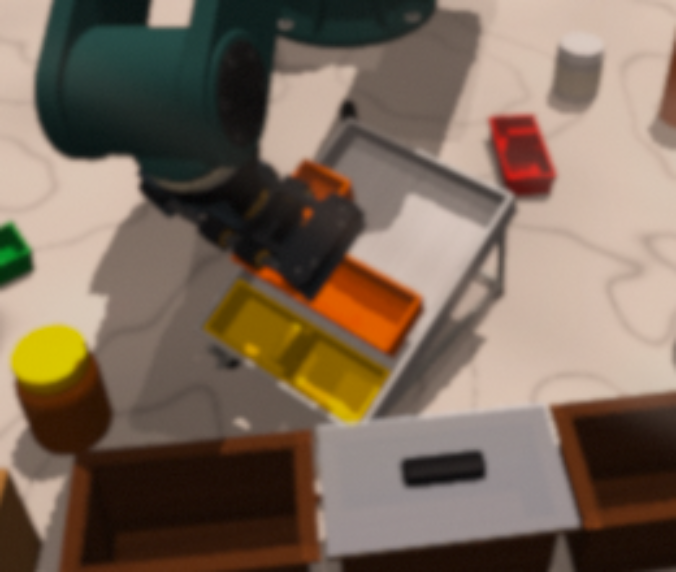

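carry_out([
  {"translation": [0, 0, 0.01], "rotation": [0, 0, 0], "hand": 0.0},
  {"translation": [0, 0, 0.018], "rotation": [0, 0, 0], "hand": 0.0},
  {"translation": [0, 0, 0.022], "rotation": [0, 0, 0], "hand": 0.0},
  {"translation": [0, 0, 0.025], "rotation": [0, 0, 0], "hand": 0.0},
  {"translation": [0, 0, 0.027], "rotation": [0, 0, 0], "hand": 0.0},
  {"translation": [0, 0, 0.028], "rotation": [0, 0, 0], "hand": 0.0},
  {"translation": [0, 0, 0.028], "rotation": [0, 0, 0], "hand": 0.0},
])

```text
time_s: 12.75
tool_pos: [0.6553, -0.0874, 0.1014]
tool_rot: [-0.201, 0.367, 0.905, 0.081]
ft_force: [-1.1, -0.9, 3.8]
grip_width: 0.0096
```

```bash
python3 pl.py -30 30 270 0 .036
```

```text
t=12.75 pos [0.6553, -0.0874, 0.1014] z [-0.304, 0.294, -0.906] yaz 45.89 q [-0.25, 0.62, 1.65, 0.22, 1.26, -1.16] F [-1.1, -0.9, 3.8] w 0.0096
tray pos mm [-29.3  30.6  35.8] F tray [1.7 1.4 3.4]
t [-0.0007, 0.0006, -0.0002] r [-0.0008, -0.0006, -0.0006] rows~ 0.0
```

carry_out([
  {"translation": [0, 0, 0.001], "rotation": [0, 0, 0], "hand": 0.0},
  {"translation": [0, 0, 0.001], "rotation": [0, 0, 0], "hand": 0.0},
])

```text
time_s: 12.92
tool_pos: [0.6554, -0.0874, 0.1013]
tool_rot: [-0.201, 0.367, 0.905, 0.081]
ft_force: [-2.3, -4.1, 11.3]
grip_width: 0.0095
```

```bash
python3 pl.py -30 30 270 0 .036
```

```text
t=12.92 pos [0.6554, -0.0874, 0.1013] z [-0.304, 0.294, -0.906] yaz 45.89 q [-0.25, 0.62, 1.65, 0.22, 1.26, -1.16] F [-2.3, -4.1, 11.3] w 0.0095
tray pos mm [-29.4  30.6  35.7] F tray [ 3.7  4.5 10.8]
t [-0.0006, 0.0006, -0.0003] r [-0.0006, 0.0001, -0.0004] rows~ 0.0
```

carry_out([
  {"translation": [0, 0, -0.001], "rotation": [0, 0, 0], "hand": 0.35},
  {"translation": [0, 0, -0.001], "rotation": [0, 0, 0], "hand": 0.35},
  {"translation": [0, 0, -0.001], "rotation": [0, 0, 0], "hand": 0.35},
  {"translation": [0, 0, -0.02], "rotation": [0, 0, 0], "hand": 0.45},
  {"translation": [0, 0, -0.06], "rotation": [0, 0, 0], "hand": 0.5},
  {"translation": [0, 0, -0.1], "rotation": [0, 0, 0], "hand": 0.5},
  {"translation": [0, 0, -0.13], "rotation": [0, 0, 0], "hand": 0.5},
])

```text
time_s: 13.5
tool_pos: [0.6956, -0.1258, 0.2205]
tool_rot: [-0.2, 0.367, 0.905, 0.081]
ft_force: [1.2, -0.2, 0.3]
grip_width: 0.0455
```

```bash
cat > wt.py <<'E'
# tray contents seen by the wrist camera, tray frame (mm)
from bench import arm
from h import *
import sys
s=arm.sense(); st(s); c=arm.capture("wrist"); X=wpts(c,s); Q=(X-TC)@trayR()
cv2.imwrite(f"pics/{sys.argv[1]}.png",cv2.cvtColor(c["color"],cv2.COLOR_RGB2BGR))
for col in HUE:
    m=mask(c,col)&(abs(Q[...,0])<.13)&(abs(Q[...,1])<.1)&(Q[...,2]>-.01)&(Q[...,2]<.06)
    q=Q[m]*1e3
    if len(q)<100: continue
    f=q[q[:,2]<9]; r=q[(q[:,2]>26)&(q[:,2]<34)]; t=q[q[:,2]>48]
    print(col,"floor z",np.median(f[:,2]).round(1),len(f),"rim x",np.percentile(r[:,0],[1,99]).round(1),"y",np.percentile(r[:,1],[1,99]).round(1),"tab",np.median(t,0).round(1) if len(t)>5 else None,
      "floor tilt",np.linalg.lstsq(np.c_[f[:,:2],np.ones(len(f))],f[:,2],rcond=None)[0][:2].round(3) if len(f)>50 else None)
E
python3 wt.py w3; python3 -c "
from bench import arm
from h import *
s=arm.sense(); st(s); show(s,down(np.radians(-60)),(.532,-.428,.2))"
```

```text
t=13.50 pos [0.6956, -0.1258, 0.2205] z [-0.303, 0.294, -0.907] yaz 45.88 q [-0.29, 0.56, 1.51, 0.2, 1.47, -1.15] F [1.2, -0.2, 0.3] w 0.0455
orange floor z 4.0 6882 rim x [-57.3  58.5] y [-86.   89.3] tab [-28.1  31.2  51.5] floor tilt [0.002 0.   ]
yellow floor z 4.0 2268 rim x [-102.4  -63.1] y [-87.7  69.8] tab [-85.   -0.4  51.4] floor tilt [ 0.002 -0.001]
t=13.55 pos [0.6986, -0.1276, 0.2256] z [-0.297, 0.292, -0.909] yaz 45.84 q [-0.29, 0.55, 1.5, 0.2, 1.47, -1.15] F [0.5, -2.6, 5.1] w 0.0456
t [-0.0919, -0.3317, -0.0149] r [-0.3938, -0.3018, 1.8158] rows~ 15.1
```

View pics/w3.png

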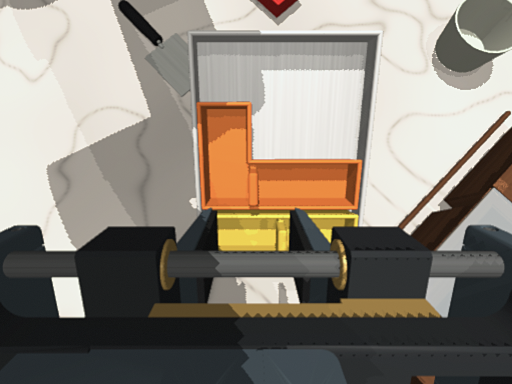

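carry_out([
  {"translation": [-0.092, -0.332, -0.015], "rotation": [-0.394, -0.302, 1.816], "hand": 0.5},
  {"translation": [-0.092, -0.332, -0.015], "rotation": [-0.394, -0.302, 1.816], "hand": 0.5},
  {"translation": [-0.092, -0.332, -0.015], "rotation": [-0.394, -0.302, 1.816], "hand": 0.5},
  {"translation": [-0.092, -0.332, -0.015], "rotation": [-0.394, -0.302, 1.816], "hand": 0.5},
  {"translation": [-0.092, -0.332, -0.015], "rotation": [-0.394, -0.302, 1.816], "hand": 0.5},
  {"translation": [-0.092, -0.332, -0.015], "rotation": [-0.394, -0.302, 1.816], "hand": 0.5},
  {"translation": [-0.092, -0.332, -0.015], "rotation": [-0.394, -0.302, 1.816], "hand": 0.5},
  {"translation": [-0.092, -0.332, -0.015], "rotation": [-0.394, -0.302, 1.816], "hand": 0.5},
])

```text
time_s: 14.22
tool_pos: [0.5319, -0.4173, 0.1931]
tool_rot: [-0.107, 0.769, 0.629, 0.04]
ft_force: [0.1, -1.1, -0.4]
grip_width: 0.0461
```

```bash
python3 - <<'E'
from bench import arm
from h import *
s=arm.sense(); st(s); show(s,down(np.radians(-60)),(.532,-.428,.12));
E
```

```text
t=14.22 pos [0.5319, -0.4173, 0.1931] z [-0.072, 0.215, -0.974] yaz -10.73 q [-0.74, 0.45, 1.69, 0.12, 1.21, -0.6] F [0.1, -1.1, -0.4] w 0.0461
t [-0.0246, 0.0104, 0.0689] r [-0.1916, -0.1378, 0.8448] rows~ 7.0
```

carry_out([
  {"translation": [-0.025, 0.01, 0.03], "rotation": [-0.192, -0.138, 0.845], "hand": 0.5},
  {"translation": [-0.025, 0.01, 0.069], "rotation": [-0.192, -0.138, 0.845], "hand": 0.5},
  {"translation": [-0.025, 0.01, 0.069], "rotation": [-0.192, -0.138, 0.845], "hand": 0.5},
  {"translation": [-0.025, 0.01, 0.069], "rotation": [-0.192, -0.138, 0.845], "hand": 0.5},
  {"translation": [-0.025, 0.01, 0.069], "rotation": [-0.192, -0.138, 0.845], "hand": 0.5},
  {"translation": [-0.025, 0.01, 0.069], "rotation": [-0.192, -0.138, 0.845], "hand": 0.5},
  {"translation": [-0.025, 0.01, 0.069], "rotation": [-0.192, -0.138, 0.845], "hand": 0.5},
  {"translation": [-0.025, 0.01, 0.069], "rotation": [-0.192, -0.138, 0.845], "hand": 0.5},
])

```text
time_s: 14.88
tool_pos: [0.5328, -0.4258, 0.1199]
tool_rot: [-0.0, 0.966, 0.259, -0.0]
ft_force: [-0.1, 0.6, -0.6]
grip_width: 0.0456
```

carry_out([
  {"translation": [0, 0, 0.0], "rotation": [0, 0, 0], "hand": 0.5},
])

```text
time_s: 14.97
tool_pos: [0.533, -0.4262, 0.1201]
tool_rot: [-0.001, 0.965, 0.264, 0.0]
ft_force: [-0.3, 0.0, -1.1]
grip_width: 0.0458
```

```bash
python3 look.py green wS;python3 -c "
from bench import arm
from h import *
s=arm.sense(); st(s)"
```

```text
t=14.97 pos [0.533, -0.4262, 0.1201] z [0.0, 0.002, -1.0] yaz -59.4 q [-0.71, 0.47, 1.81, 0.0, 0.87, 0.33] F [-0.3, 0.0, -1.1] w 0.0458
tab 0 [nan nan nan] [array([0., 0.]), array([0., 0.]), np.float64(0.0)]
rim 337 [array([ 0.5462, -0.4118]), array([0.0404, 0.1205]), np.float64(50.8082)]
t=15.02 pos [0.5331, -0.4265, 0.1201] z [0.0, 0.002, -1.0] yaz -59.37 q [-0.71, 0.47, 1.81, 0.0, 0.87, 0.32] F [0.0, 0.0, 0.1] w 0.0456look.py:12: RuntimeWarning: Mean of empty slice.
  R=cv2.minAreaRect(t[:,:2].astype(np.float32)); print("tab",len(t),t.mean(0).round(4),[np.round(a,4) for a in R])
  ret = um.true_divide(
```

View pics/wS.png

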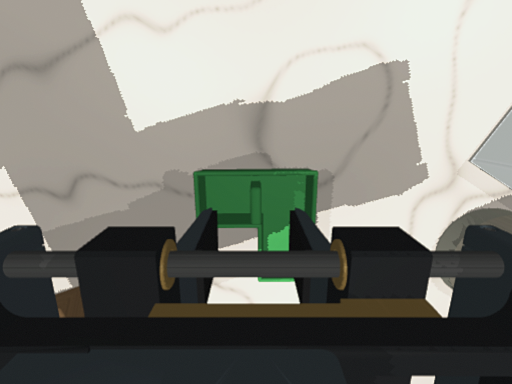

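```bash
sed -i 's/(S>150)&(V>50)/(S>120)\&(V>(15 if col=="green" else 50))/' h.py; sed -i 's/^i=1+np.argmax.*/P=X[m]; P=P[~np.isnan(P[:,0])]; P=P[(np.hypot(P[:,0]-s["tool_pos"][0],P[:,1]-s["tool_pos"][1])<.15)]/' look.py; sed -i '/k,l,stt/d' look.py; python3 look.py green wS2; python3 -c "
from bench import arm
from h import *
s=arm.sense(); st(s)"
```

```text
t=15.02 pos [0.5331, -0.4265, 0.1201] z [0.0, 0.002, -1.0] yaz -59.37 q [-0.71, 0.47, 1.81, 0.0, 0.87, 0.32] F [0.0, 0.0, 0.1] w 0.0456
tab 368 [ 0.5302 -0.4296  0.051 ] [array([ 0.5298, -0.4298]), array([0.0345, 0.0098]), np.float64(31.0464)]
rim 1309 [array([ 0.5042, -0.4446]), array([0.116 , 0.1153]), np.float64(30.7487)]
t=15.07 pos [0.533, -0.4267, 0.1202] z [0.0, 0.002, -1.0] yaz -59.41 q [-0.71, 0.47, 1.81, 0.0, 0.87, 0.33] F [0.9, -0.7, -0.1] w 0.0459
```

```bash
python3 -c "
from bench import arm
from h import *
s=arm.sense(); show(s,down(np.radians(-59.2)),(.53,-.4297,.031))"
```

```text
t [-0.0043, 0.0012, 0.0892] r [-0.0016, -0.0014, -0.0036] rows~ 2.1
```

carry_out([
  {"translation": [-0.004, 0.001, 0.03], "rotation": [-0.001, -0.001, -0.004], "hand": 0.45},
  {"translation": [-0.004, 0.001, 0.06], "rotation": [-0.001, -0.001, -0.004], "hand": 0.4},
  {"translation": [-0.004, 0.001, 0.089], "rotation": [-0.001, -0.001, -0.004], "hand": 0.35},
  {"translation": [-0.004, 0.001, 0.089], "rotation": [-0.001, -0.001, -0.004], "hand": 0.3},
  {"translation": [-0.004, 0.001, 0.089], "rotation": [-0.001, -0.001, -0.004], "hand": 0.0},
  {"translation": [-0.004, 0.001, 0.089], "rotation": [-0.001, -0.001, -0.004], "hand": 0.0},
  {"translation": [-0.004, 0.001, 0.089], "rotation": [-0.001, -0.001, -0.004], "hand": 0.0},
  {"translation": [-0.004, 0.001, 0.089], "rotation": [-0.001, -0.001, -0.004], "hand": 0.0},
])

```text
time_s: 15.73
tool_pos: [0.5311, -0.4304, 0.0332]
tool_rot: [0.001, 0.965, 0.264, 0.001]
ft_force: [-0.2, -1.5, 4.2]
grip_width: 0.0098
```

```bash
python3 -c "
from bench import arm
from h import *
st(arm.sense())"
```

```text
t=15.73 pos [0.5311, -0.4304, 0.0332] z [0.002, -0.002, -1.0] yaz -59.41 q [-0.72, 0.59, 1.81, -0.0, 0.74, 0.32] F [-0.2, -1.5, 4.2] w 0.0098
```

Gripped (9.8 mm). Lift and check in hand.

carry_out([
  {"translation": [0, 0, 0], "rotation": [0, 0, 0], "hand": 0.0},
  {"translation": [0, 0, -0.01], "rotation": [0, 0, 0], "hand": 0.0},
  {"translation": [0, 0, -0.04], "rotation": [0, 0, 0], "hand": 0.0},
  {"translation": [0, 0, -0.08], "rotation": [0, 0, 0], "hand": 0.0},
  {"translation": [0, 0, -0.12], "rotation": [0, 0, 0], "hand": 0.0},
  {"translation": [0, 0, -0.16], "rotation": [0, 0, 0], "hand": 0.0},
  {"translation": [0, 0, -0.2], "rotation": [0, 0, 0], "hand": 0.0},
  {"translation": [0, 0, -0.22], "rotation": [0, 0, 0], "hand": 0.0},
])

```text
time_s: 16.4
tool_pos: [0.5311, -0.4302, 0.2579]
tool_rot: [0.003, 0.965, 0.264, 0.002]
ft_force: [0.9, 0.1, -2.0]
grip_width: 0.0094
```

```bash
python3 ing.py green; python3 pl.py 60 -60 0 1 .20
```

```text
z hist [(np.float64(-0.018), np.int64(251)), (np.float64(0.002), np.int64(675)), (np.float64(0.003), np.int64(703)), (np.float64(0.004), np.int64(263)), (np.float64(0.028), np.int64(248)), (np.float64(0.029), np.int64(1465)), (np.float64(0.03), np.int64(1364)), (np.float64(0.031), np.int64(167))]
floor z 0.0297 => underside 0.0337 tilt [-0.012  0.001]
rim x [-0.0534 -0.0491  0.0276  0.0277] y [-0.0583 -0.0576  0.0556  0.0562]
t=16.45 pos [0.5321, -0.431, 0.2604] z [0.007, -0.006, -1.0] yaz -59.42 q [-0.71, 0.3, 1.75, -0.0, 1.08, 0.32] F [1.5, -1.6, 3.4] w 0.0098
tray pos mm [-98.6 363.2 243.5] F tray [-0.5  0.1  4. ]
t [0.3654, -0.2679, -0.029] r [0.4432, -0.06, -0.2628] rows~ 10.9
```

carry_out([
  {"translation": [0.365, -0.268, -0.029], "rotation": [0.443, -0.06, -0.263], "hand": 0.0},
  {"translation": [0.365, -0.268, -0.029], "rotation": [0.443, -0.06, -0.263], "hand": 0.0},
  {"translation": [0.365, -0.268, -0.029], "rotation": [0.443, -0.06, -0.263], "hand": 0.0},
  {"translation": [0.365, -0.268, -0.029], "rotation": [0.443, -0.06, -0.263], "hand": 0.0},
  {"translation": [0.365, -0.268, -0.029], "rotation": [0.443, -0.06, -0.263], "hand": 0.0},
  {"translation": [0.365, -0.268, -0.029], "rotation": [0.443, -0.06, -0.263], "hand": 0.0},
  {"translation": [0.365, -0.268, -0.029], "rotation": [0.443, -0.06, -0.263], "hand": 0.0},
  {"translation": [0.365, -0.268, -0.029], "rotation": [0.443, -0.06, -0.263], "hand": 0.0},
])

```text
time_s: 17.12
tool_pos: [0.6612, -0.1215, 0.273]
tool_rot: [-0.203, 0.898, 0.38, -0.086]
ft_force: [-0.1, 0.8, -0.8]
grip_width: 0.0099
```

```bash
python3 pl.py 60 -60 0 1 .20 .11
```

```text
t=17.12 pos [0.6612, -0.1215, 0.273] z [-0.31, 0.3, -0.902] yaz -44.11 q [-0.3, 0.46, 1.56, 0.2, 1.53, 0.43] F [-0.1, 0.8, -0.8] w 0.0099
tray pos mm [ 17.9  51.1 203.1] F tray [ 0.2 -0.5 -0.9]
t [0.1111, -0.0421, 0.0035] r [-0.0092, 0.0005, -0.0001] rows~ 2.8
t [0.1111, -0.0413, 0.0935] r [-0.0092, 0.0005, -0.0001] rows~ 3.6
```

carry_out([
  {"translation": [0.111, -0.042, 0.003], "rotation": [-0.009, 0, 0], "hand": 0.0},
  {"translation": [0.111, -0.042, 0.003], "rotation": [-0.009, 0, 0], "hand": 0.0},
  {"translation": [0.111, -0.042, 0.003], "rotation": [-0.009, 0, 0], "hand": 0.0},
  {"translation": [0.111, -0.042, 0.04], "rotation": [-0.009, 0, 0], "hand": 0.0},
  {"translation": [0.111, -0.042, 0.08], "rotation": [-0.009, 0, 0], "hand": 0.0},
  {"translation": [0.111, -0.042, 0.093], "rotation": [-0.009, 0, 0], "hand": 0.0},
  {"translation": [0.111, -0.042, 0.093], "rotation": [-0.009, 0, 0], "hand": 0.0},
  {"translation": [0.111, -0.042, 0.093], "rotation": [-0.009, 0, 0], "hand": 0.0},
])

```text
time_s: 17.78
tool_pos: [0.6824, 0.0099, 0.2076]
tool_rot: [-0.199, 0.899, 0.381, -0.085]
ft_force: [1.0, 0.2, -0.7]
grip_width: 0.0098
```

```bash
python3 pl.py 60 -60 0 1 .065; python3 ing.py green; python3 wt.py w5; python3 pl.py 60 -60 0 1 .065
```

```text
t=17.78 pos [0.6824, 0.0099, 0.2076] z [-0.304, 0.294, -0.906] yaz -44.12 q [-0.12, 0.51, 1.6, 0.26, 1.39, 0.55] F [1.0, 0.2, -0.7] w 0.0098
tray pos mm [ 59.3 -58.1 111.7] F tray [-0.8 -0.8 -0.4]
t [0.0019, -0.0007, 0.0467] r [-0.0001, 0.0004, -0.0004] rows~ 1.1
z hist [(np.float64(-0.018), np.int64(239)), (np.float64(-0.017), np.int64(161)), (np.float64(0.002), np.int64(402)), (np.float64(0.003), np.int64(857)), (np.float64(0.004), np.int64(456)), (np.float64(0.029), np.int64(854)), (np.float64(0.03), np.int64(1832)), (np.float64(0.031), np.int64(491))]
floor z 0.0301 => underside 0.0341 tilt [-0.005  0.001]
rim x [-0.053  -0.0495  0.0278  0.028 ] y [-0.0583 -0.0576  0.0561  0.0567]
t=17.83 pos [0.6833, 0.0096, 0.2086] z [-0.302, 0.294, -0.907] yaz -44.11 q [-0.12, 0.51, 1.6, 0.26, 1.39, 0.55] F [-0.3, 1.1, -0.9] w 0.0095
orange floor z 4.1 1558 rim x [-57.7  58.6] y [-86.8  54.2] tab [-43.6  29.7  51.3] floor tilt [-0.025 -0.   ]
yellow floor z 4.0 3739 rim x [-119.6  -63.9] y [-89.2  68.7] tab None floor tilt [-0.032  0.002]
t=17.88 pos [0.6836, 0.0094, 0.2089] z [-0.301, 0.294, -0.907] yaz -44.11 q [-0.12, 0.51, 1.6, 0.26, 1.39, 0.55] F [-0.3, -0.5, -0.8] w 0.0096
tray pos mm [ 58.8 -58.6 113.4] F tray [-0.5  0.6 -0.7]
t [0.0013, -0.0013, 0.0484] r [0.0023, -0.0016, -0.0002] rows~ 1.2
```

View pics/w5.png

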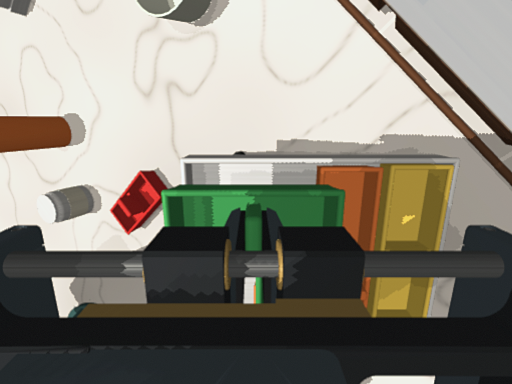

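carry_out([
  {"translation": [0.001, -0.001, 0.025], "rotation": [0.001, -0.001, 0], "hand": 0.0},
  {"translation": [0.001, -0.001, 0.044], "rotation": [0.001, -0.001, 0], "hand": 0.0},
  {"translation": [0.001, -0.001, 0.044], "rotation": [0.001, -0.001, 0], "hand": 0.0},
  {"translation": [0.001, -0.001, 0.044], "rotation": [0.001, -0.001, 0], "hand": 0.0},
])

```text
time_s: 18.22
tool_pos: [0.6694, 0.0241, 0.1683]
tool_rot: [-0.199, 0.899, 0.381, -0.085]
ft_force: [0.3, -0.6, -0.6]
grip_width: 0.0095
```

```bash
python3 pl.py 60 -60 0 1 .034; python3 chk.py c3; python3 pl.py 60 -60 0 1 .034
```

```text
t=18.22 pos [0.6694, 0.0241, 0.1683] z [-0.305, 0.294, -0.906] yaz -44.13 q [-0.1, 0.54, 1.64, 0.27, 1.32, 0.55] F [0.3, -0.6, -0.6] w 0.0095
tray pos mm [ 60.1 -59.2  67.9] F tray [-0.8  0.3 -0.3]
t [0.0008, 0.0001, 0.0339] r [-0.0007, 0.001, -0.0005] rows~ 0.8
scene orange floor z 0.0044 1067 tab [-0.0297  0.03    0.0503] max 0.0538 rim x [-0.1198  0.0558] y [-0.0877  0.0903] rim z tilt [-0.001 -0.007]
t=18.27 pos [0.6701, 0.024, 0.1689] z [-0.303, 0.294, -0.906] yaz -44.11 q [-0.1, 0.54, 1.64, 0.27, 1.32, 0.55] F [-0.5, -0.3, -0.3] w 0.0097
tray pos mm [ 59.8 -59.6  68.7] F tray [-0.   0.6 -0.3]
t [0.0004, -0.0002, 0.0347] r [0.0004, 0.0001, -0.0002] rows~ 0.8
  return _methods._mean(a, axis=axis, dtype=dtype,
  ret = ret.dtype.type(ret / rcount)
Traceback (most recent call last):
  File "chk.py", line 14, in <module>
    print(n,col,"floor z",np.median(f[:,2]).round(4),len(f),"tab",t.mean(0).round(4) if len(t) else None,"max",np.percentile(t[:,2],98).round(4) if len(t) else 0,"rim x",np.percentile(r[:,0],[2,98]).round(4),"y",np.percentile(r[:,1],[2,98]).round(4),"rim z tilt",(np.linalg.lstsq(np.c_[r[:,:2],np.ones(len(r))],r[:,2],rcond=None)[0][:2]).round(3))
                                                                                                                                                                          ~~~~~~~~~~~~~^^^^^^^^^^^^^^^
IndexError: index -1 is out of bounds for axis 0 with size 0
```

View pics/c3_scene.png

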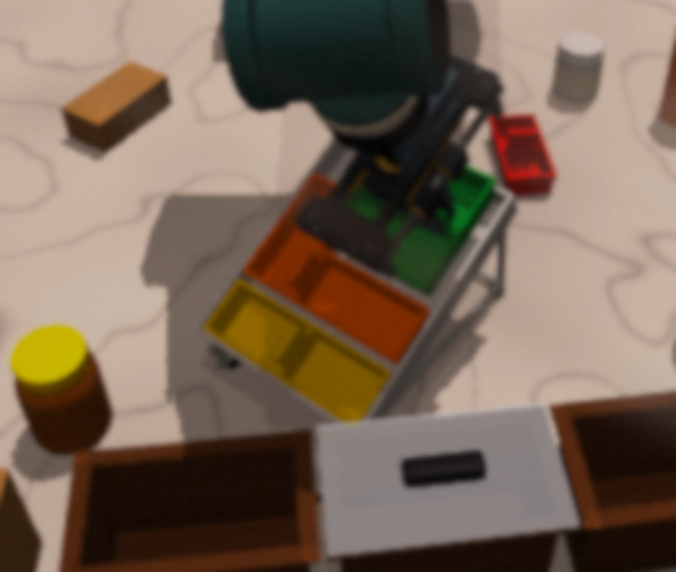

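carry_out([
  {"translation": [0, 0, 0.015], "rotation": [0, 0, 0], "hand": 0.0},
  {"translation": [0, 0, 0.024], "rotation": [0, 0, 0], "hand": 0.0},
  {"translation": [0, 0, 0.029], "rotation": [0, 0, 0], "hand": 0.0},
  {"translation": [0, 0, 0.031], "rotation": [0, 0, 0], "hand": 0.0},
  {"translation": [0, 0, 0.033], "rotation": [0, 0, 0], "hand": 0.0},
  {"translation": [0, 0, 0.034], "rotation": [0, 0, 0], "hand": 0.0},
  {"translation": [0, 0, 0.034], "rotation": [0, 0, 0], "hand": 0.0},
])

```text
time_s: 18.85
tool_pos: [0.659, 0.0341, 0.138]
tool_rot: [-0.199, 0.899, 0.381, -0.085]
ft_force: [-2.5, -5.5, 13.8]
grip_width: 0.0094
```

```bash
python3 pl.py 60 -60 0 1 .034
```

```text
t=18.85 pos [0.659, 0.0341, 0.138] z [-0.305, 0.293, -0.906] yaz -44.09 q [-0.09, 0.56, 1.68, 0.28, 1.27, 0.54] F [-2.5, -5.5, 13.8] w 0.0094
tray pos mm [ 60.4 -59.2  34.3] F tray [ 4.   5.7 13.4]
t [0.0008, 0.0004, 0.0003] r [-0.0002, 0.0014, 0.0002] rows~ 0.0
```

carry_out([
  {"translation": [0, 0, -0.001], "rotation": [0, 0, 0], "hand": 0.35},
  {"translation": [0, 0, -0.001], "rotation": [0, 0, 0], "hand": 0.35},
  {"translation": [0, 0, -0.001], "rotation": [0, 0, 0], "hand": 0.35},
  {"translation": [0, 0, -0.02], "rotation": [0, 0, 0], "hand": 0.45},
  {"translation": [0, 0, -0.06], "rotation": [0, 0, 0], "hand": 0.5},
  {"translation": [0, 0, -0.1], "rotation": [0, 0, 0], "hand": 0.5},
  {"translation": [0, 0, -0.13], "rotation": [0, 0, 0], "hand": 0.5},
])

```text
time_s: 19.43
tool_pos: [0.6991, -0.0042, 0.2568]
tool_rot: [-0.199, 0.899, 0.381, -0.085]
ft_force: [-0.0, 0.2, -0.1]
grip_width: 0.0454
```

```bash
python3 wt.py w6; python3 -c "
from bench import arm
from h import *
s=arm.sense(); st(s); show(s,down(np.radians(-0.9)),(.412,.172,.22)); show(s,down(np.radians(-0.9)),(.412,.172,.12))"
```

```text
t=19.43 pos [0.6991, -0.0042, 0.2568] z [-0.304, 0.294, -0.906] yaz -44.1 q [-0.14, 0.49, 1.53, 0.25, 1.48, 0.56] F [-0.0, 0.2, -0.1] w 0.0454
orange floor z 4.1 2707 rim x [-57.6  58.7] y [-87.2  88.9] tab None floor tilt [-0.005  0.005]
green floor z 4.0 4268 rim x [  3.8 118.6] y [-86.4  13.5] tab [ 60.1 -59.5  51.5] floor tilt [0.003 0.003]
yellow floor z 4.0 2014 rim x [-119.7  -64. ] y [-88.5  -3.7] tab None floor tilt [-0.014  0.003]
t=19.48 pos [0.7022, -0.0056, 0.262] z [-0.298, 0.293, -0.909] yaz -44.04 q [-0.14, 0.49, 1.53, 0.25, 1.48, 0.56] F [0.6, -1.2, 5.0] w 0.0455
t [-0.0747, -0.2842, 0.1765] r [-0.4087, -0.1656, -0.7418] rows~ 8.2
t [-0.075, -0.2424, 0.2674] r [-0.4087, -0.1656, -0.7418] rows~ 8.8
```

View pics/w6.png

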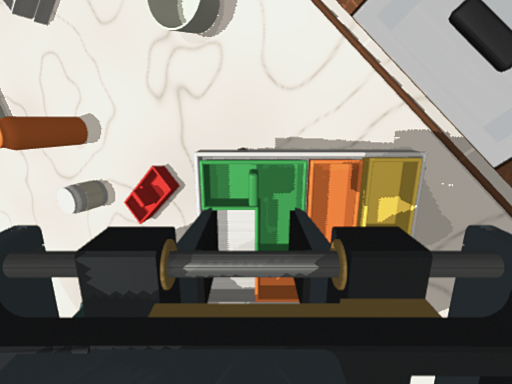

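carry_out([
  {"translation": [-0.075, -0.284, 0.177], "rotation": [-0.409, -0.166, -0.742], "hand": 0.5},
  {"translation": [-0.075, -0.284, 0.177], "rotation": [-0.409, -0.166, -0.742], "hand": 0.5},
  {"translation": [-0.075, -0.284, 0.177], "rotation": [-0.409, -0.166, -0.742], "hand": 0.5},
  {"translation": [-0.075, -0.284, 0.177], "rotation": [-0.409, -0.166, -0.742], "hand": 0.5},
  {"translation": [-0.075, -0.284, 0.177], "rotation": [-0.409, -0.166, -0.742], "hand": 0.5},
  {"translation": [-0.075, -0.284, 0.177], "rotation": [-0.409, -0.166, -0.742], "hand": 0.5},
  {"translation": [-0.075, -0.284, 0.177], "rotation": [-0.409, -0.166, -0.742], "hand": 0.5},
  {"translation": [-0.075, -0.27, 0.207], "rotation": [-0.409, -0.166, -0.742], "hand": 0.5},
])

```text
time_s: 20.15
tool_pos: [0.4207, 0.1658, 0.1967]
tool_rot: [-0.001, 0.71, 0.705, 0.0]
ft_force: [2.3, 1.1, 0.2]
grip_width: 0.0454
```

```bash
python3 -c "
from bench import arm
from h import *
s=arm.sense(); st(s); show(s,down(np.radians(-0.9)),(.412,.172,.12))"
```

```text
t=20.15 pos [0.4207, 0.1658, 0.1967] z [-0.001, 0.001, -1.0] yaz -0.4 q [0.32, 0.0, 2.23, 0.0, 0.91, 0.33] F [2.3, 1.1, 0.2] w 0.0454
t [0.006, -0.0087, 0.0767] r [-0.0006, -0.0014, 0.0087] rows~ 1.9
```

carry_out([
  {"translation": [0.006, -0.009, 0.04], "rotation": [0, 0, 0.009], "hand": 0.5},
  {"translation": [0.006, -0.009, 0.077], "rotation": [0, 0, 0.009], "hand": 0.5},
  {"translation": [0.006, -0.009, 0.077], "rotation": [0, 0, 0.009], "hand": 0.5},
  {"translation": [0.006, -0.009, 0.077], "rotation": [0, 0, 0.009], "hand": 0.5},
])

```text
time_s: 20.48
tool_pos: [0.4118, 0.1703, 0.1172]
tool_rot: [-0.004, 0.715, 0.699, -0.004]
ft_force: [1.3, 0.0, 0.2]
grip_width: 0.0455
```

```bash
python3 look.py red wD; python3 -c "
from bench import arm
from h import *
s=arm.sense(); st(s)"
```

```text
t=20.48 pos [0.4118, 0.1703, 0.1172] z [-0.012, -0.0, -1.0] yaz -1.33 q [0.34, 0.14, 2.27, 0.01, 0.74, 0.36] F [1.3, 0.0, 0.2] w 0.0455
tab 377 [0.4119 0.1743 0.051 ] [array([0.4119, 0.1741]), array([0.0354, 0.0095]), np.float64(89.096)]
rim 1434 [array([0.4118, 0.1741]), array([0.0567, 0.1169]), np.float64(88.9645)]
t=20.53 pos [0.4134, 0.1706, 0.1187] z [-0.009, 0.001, -1.0] yaz -1.36 q [0.34, 0.14, 2.27, 0.01, 0.74, 0.36] F [1.4, 0.3, 0.2] w 0.0455
```

View pics/wD.png

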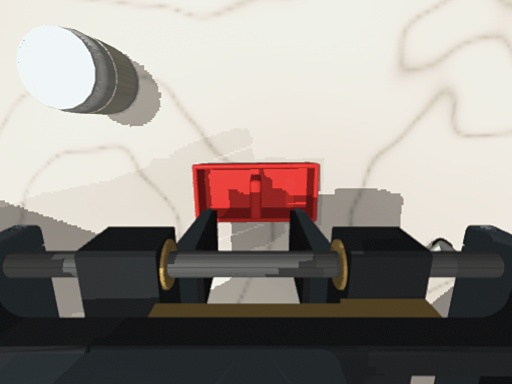

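```bash
python3 -c "
from bench import arm
from h import *
s=arm.sense(); show(s,down(np.radians(-1)),(.412,.1742,.031))"
```

```text
t [0.0035, -0.0007, 0.0877] r [-0.0086, -0.0004, -0.0062] rows~ 2.1
```

carry_out([
  {"translation": [0.0035, -0.001, 0.03], "rotation": [-0.008, 0, -0.006], "hand": 0.45},
  {"translation": [0.0035, -0.001, 0.06], "rotation": [-0.008, 0, -0.006], "hand": 0.4},
  {"translation": [0.0035, -0.001, 0.087], "rotation": [-0.008, 0, -0.006], "hand": 0.35},
  {"translation": [0.0035, -0.001, 0.087], "rotation": [-0.008, 0, -0.006], "hand": 0.3},
  {"translation": [0.0035, -0.001, 0.087], "rotation": [-0.008, 0, -0.006], "hand": 0.0},
  {"translation": [0.0035, -0.001, 0.087], "rotation": [-0.008, 0, -0.006], "hand": 0.0},
  {"translation": [0.0035, -0.001, 0.087], "rotation": [-0.008, 0, -0.006], "hand": 0.0},
  {"translation": [0.0035, -0.001, 0.087], "rotation": [-0.008, 0, -0.006], "hand": 0.0},
])

```text
time_s: 21.2
tool_pos: [0.413, 0.1747, 0.0331]
tool_rot: [0.001, 0.713, 0.701, 0.002]
ft_force: [-0.8, -2.2, 15.1]
grip_width: 0.0097
```

```bash
python3 -c "
from bench import arm
from h import *
st(arm.sense())"
```

```text
t=21.20 pos [0.413, 0.1747, 0.0331] z [0.003, 0.002, -1.0] yaz -1.03 q [0.35, 0.32, 2.28, 0.0, 0.54, 0.36] F [-0.8, -2.2, 15.1] w 0.0097
```

carry_out([
  {"translation": [0, 0, -0.001], "rotation": [0, 0, 0], "hand": 0.0},
  {"translation": [0, 0, -0.01], "rotation": [0, 0, 0], "hand": 0.0},
  {"translation": [0, 0, -0.04], "rotation": [0, 0, 0], "hand": 0.0},
  {"translation": [0, 0, -0.08], "rotation": [0, 0, 0], "hand": 0.0},
  {"translation": [0, 0, -0.12], "rotation": [0, 0, 0], "hand": 0.0},
  {"translation": [0, 0, -0.16], "rotation": [0, 0, 0], "hand": 0.0},
  {"translation": [0, 0, -0.2], "rotation": [0, 0, 0], "hand": 0.0},
  {"translation": [0, 0, -0.22], "rotation": [0, 0, 0], "hand": 0.0},
])

```text
time_s: 21.87
tool_pos: [0.4122, 0.1744, 0.2569]
tool_rot: [0.001, 0.713, 0.701, 0.003]
ft_force: [1.4, -0.3, -1.6]
grip_width: 0.0099
```

```bash
python3 ing.py red; python3 pl.py 90 30 90 1 .20
```

```text
z hist [(np.float64(-0.019), np.int64(195)), (np.float64(-0.018), np.int64(189)), (np.float64(0.002), np.int64(685)), (np.float64(0.003), np.int64(581)), (np.float64(0.004), np.int64(219)), (np.float64(0.028), np.int64(288)), (np.float64(0.029), np.int64(1520)), (np.float64(0.03), np.int64(1073))]
floor z 0.0296 => underside 0.0336 tilt [-0.022  0.002]
rim x [0.0049 0.0063 0.0275 0.0276] y [-0.0591 -0.0584  0.0555  0.0561]
t=21.92 pos [0.4135, 0.1748, 0.2589] z [0.009, 0.004, -1.0] yaz -1.01 q [0.35, -0.1, 2.2, 0.0, 1.04, 0.36] F [3.5, 1.2, 3.1] w 0.0096
tray pos mm [360.   10.6  28. ] F tray [-0.2 -3.3  3.5]
t [-0.2308, 0.2189, -0.0408] r [0.1881, 0.4113, -0.8032] rows~ 7.7
```

carry_out([
  {"translation": [-0.231, 0.219, -0.041], "rotation": [0.188, 0.411, -0.803], "hand": 0.0},
  {"translation": [-0.231, 0.219, -0.041], "rotation": [0.188, 0.411, -0.803], "hand": 0.0},
  {"translation": [-0.231, 0.219, -0.041], "rotation": [0.188, 0.411, -0.803], "hand": 0.0},
  {"translation": [-0.231, 0.219, -0.041], "rotation": [0.188, 0.411, -0.803], "hand": 0.0},
  {"translation": [-0.231, 0.219, -0.041], "rotation": [0.188, 0.411, -0.803], "hand": 0.0},
  {"translation": [-0.231, 0.219, -0.041], "rotation": [0.188, 0.411, -0.803], "hand": 0.0},
  {"translation": [-0.231, 0.219, -0.041], "rotation": [0.188, 0.411, -0.803], "hand": 0.0},
  {"translation": [-0.231, 0.219, -0.041], "rotation": [0.188, 0.411, -0.803], "hand": 0.0},
])

```text
time_s: 22.58
tool_pos: [0.6081, -0.0424, 0.2896]
tool_rot: [-0.196, 0.383, 0.9, 0.076]
ft_force: [1.6, 1.6, -0.5]
grip_width: 0.0098
```

```bash
python3 pl.py 90 30 90 1 .20 .11
```

```text
t=22.58 pos [0.6081, -0.0424, 0.2896] z [-0.295, 0.287, -0.912] yaz 44.08 q [-0.21, 0.32, 1.71, 0.22, 1.48, -1.03] F [1.6, 1.6, -0.5] w 0.0098
tray pos mm [109.3  31.2 178.8] F tray [-0.3 -2.3 -0.4]
t [-0.0195, 0.0019, -0.0209] r [0.0009, 0.0125, -0.0345] rows~ 0.7
t [-0.0184, 0.0017, 0.0691] r [0.0009, 0.0125, -0.0345] rows~ 1.7
```

carry_out([
  {"translation": [-0.019, 0.002, 0.0], "rotation": [0.001, 0.012, -0.034], "hand": 0.0},
  {"translation": [-0.019, 0.002, 0.03], "rotation": [0.001, 0.012, -0.034], "hand": 0.0},
  {"translation": [-0.0185, 0.002, 0.069], "rotation": [0.001, 0.012, -0.034], "hand": 0.0},
  {"translation": [-0.0185, 0.002, 0.069], "rotation": [0.001, 0.012, -0.034], "hand": 0.0},
  {"translation": [-0.0185, 0.002, 0.069], "rotation": [0.001, 0.012, -0.034], "hand": 0.0},
  {"translation": [-0.0185, 0.002, 0.069], "rotation": [0.001, 0.012, -0.034], "hand": 0.0},
])

```text
time_s: 23.08
tool_pos: [0.6009, -0.0316, 0.2192]
tool_rot: [-0.199, 0.369, 0.904, 0.08]
ft_force: [-0.0, -0.4, -0.9]
grip_width: 0.0097
```

```bash
python3 pl.py 90 30 90 1 .065; python3 ing.py red; python3 pl.py 90 30 90 1 .065;
```

```text
t=23.08 pos [0.6009, -0.0316, 0.2192] z [-0.301, 0.291, -0.908] yaz 45.63 q [-0.19, 0.39, 1.76, 0.24, 1.37, -1.08] F [-0.0, -0.4, -0.9] w 0.0097
tray pos mm [ 91.1  28.5 109.7] F tray [-0.6  0.3 -0.7]
t [-0.0009, -0.0015, 0.0447] r [-0.0001, 0.0041, -0.0053] rows~ 1.1
z hist [(np.float64(-0.018), np.int64(255)), (np.float64(-0.017), np.int64(131)), (np.float64(0.002), np.int64(459)), (np.float64(0.003), np.int64(750)), (np.float64(0.004), np.int64(317)), (np.float64(0.029), np.int64(952)), (np.float64(0.03), np.int64(1599)), (np.float64(0.031), np.int64(339))]
floor z 0.0299 => underside 0.0339 tilt [-0.018  0.002]
rim x [0.0056 0.007  0.0281 0.0282] y [-0.0587 -0.0579  0.0559  0.0565]
t=23.13 pos [0.6013, -0.0317, 0.2197] z [-0.3, 0.291, -0.908] yaz 45.62 q [-0.19, 0.39, 1.76, 0.24, 1.37, -1.08] F [0.2, -0.3, -0.8] w 0.0096
tray pos mm [ 90.9  28.2 110.2] F tray [-0.6  0.1 -0.6]
t [-0.0007, -0.0018, 0.0452] r [0.0005, 0.0051, -0.0051] rows~ 1.1
```

carry_out([
  {"translation": [-0.001, -0.002, 0.025], "rotation": [0, 0.005, -0.005], "hand": 0.0},
  {"translation": [-0.001, -0.002, 0.045], "rotation": [0, 0.005, -0.005], "hand": 0.0},
  {"translation": [-0.001, -0.002, 0.045], "rotation": [0, 0.005, -0.005], "hand": 0.0},
  {"translation": [-0.001, -0.002, 0.045], "rotation": [0, 0.005, -0.005], "hand": 0.0},
])

```text
time_s: 23.47
tool_pos: [0.5865, -0.0206, 0.1775]
tool_rot: [-0.201, 0.367, 0.905, 0.081]
ft_force: [0.3, -0.1, -1.0]
grip_width: 0.0098
```

```bash
python3 pl.py 90 30 90 1 .034; python3 chk.py c4 2>/dev/null; python3 pl.py 90 30 90 1 .034;
```

```text
t=23.47 pos [0.5865, -0.0206, 0.1775] z [-0.305, 0.295, -0.906] yaz 45.88 q [-0.18, 0.42, 1.81, 0.25, 1.29, -1.1] F [0.3, -0.1, -1.0] w 0.0098
tray pos mm [89.8 30.6 64.2] F tray [-0.7 -0.1 -0.8]
t [0.0002, 0.0006, 0.0302] r [-0.0005, -0.0016, -0.0006] rows~ 0.7
scene orange floor z 0.0045 1323 tab [-0.0302  0.0297  0.0509] max 0.0546 rim x [-0.1196  0.0572] y [-0.0864  0.0894] rim z tilt [-0.002 -0.005]
scene green floor z 0.0044 896 tab [ 0.0598 -0.0601  0.0507] max 0.0539 rim x [0.0044 0.1179] y [-0.0866  0.026 ] rim z tilt [-0.012 -0.012]
scene yellow floor z 0.0046 349 tab [-0.0909 -0.0015  0.0514] max 0.054 rim x [-0.119   0.0378] y [-0.088   0.0835] rim z tilt [-0.006  0.001]
scene red floor z nan 0 tab [0.0793 0.0167 0.0526] max 0.0599 rim x [0.073  0.1105] y [-0.0231  0.0831] rim z tilt [0.    0.002]
t=23.57 pos [0.5874, -0.0209, 0.1783] z [-0.303, 0.295, -0.906] yaz 45.86 q [-0.18, 0.41, 1.81, 0.25, 1.29, -1.1] F [0.4, -0.2, -0.4] w 0.0094
tray pos mm [89.3 30.1 65.3] F tray [-0.6 -0.1 -0.2]
t [0.0007, 0.0001, 0.0313] r [0.0007, 0.0001, -0.0004] rows~ 0.8
```

View pics/c4_scene.png

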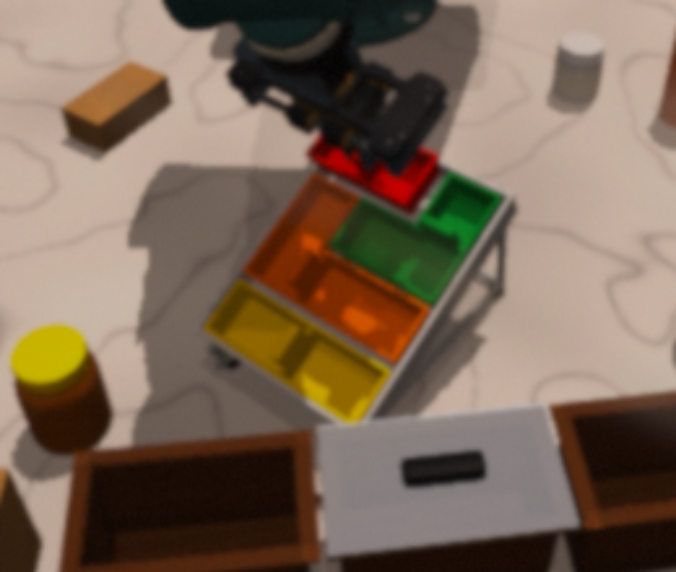

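carry_out([
  {"translation": [0.0005, 0, 0.012], "rotation": [0, 0, 0], "hand": 0.0},
  {"translation": [0.0005, 0, 0.02], "rotation": [0, 0, 0], "hand": 0.0},
  {"translation": [0.0005, 0, 0.025], "rotation": [0, 0, 0], "hand": 0.0},
  {"translation": [0.0005, 0, 0.028], "rotation": [0, 0, 0], "hand": 0.0},
  {"translation": [0.0005, 0, 0.03], "rotation": [0, 0, 0], "hand": 0.0},
  {"translation": [0.0005, 0, 0.031], "rotation": [0, 0, 0], "hand": 0.0},
  {"translation": [0.0005, 0, 0.031], "rotation": [0, 0, 0], "hand": 0.0},
])

```text
time_s: 24.15
tool_pos: [0.5768, -0.0117, 0.1504]
tool_rot: [-0.201, 0.366, 0.905, 0.081]
ft_force: [-5.1, -8.1, 21.7]
grip_width: 0.0097
```

```bash
python3 pl.py 90 30 90 1 .034
```

```text
t=24.15 pos [0.5768, -0.0117, 0.1504] z [-0.305, 0.294, -0.906] yaz 45.91 q [-0.17, 0.44, 1.84, 0.25, 1.24, -1.1] F [-5.1, -8.1, 21.7] w 0.0097
tray pos mm [90.3 30.9 34.1] F tray [ 7.4  9.4 20.5]
t [-0.0003, 0.0009, 0.0001] r [-0.001, -0.0015, -0.0003] rows~ 0.0
```

carry_out([
  {"translation": [0, 0, -0.001], "rotation": [0, 0, 0], "hand": 0.35},
  {"translation": [0, 0, -0.001], "rotation": [0, 0, 0], "hand": 0.35},
  {"translation": [0, 0, -0.001], "rotation": [0, 0, 0], "hand": 0.35},
  {"translation": [0, 0, -0.02], "rotation": [0, 0, 0], "hand": 0.45},
  {"translation": [0, 0, -0.06], "rotation": [0, 0, 0], "hand": 0.5},
  {"translation": [0, 0, -0.1], "rotation": [0, 0, 0], "hand": 0.5},
  {"translation": [0, 0, -0.14], "rotation": [0, 0, 0], "hand": 0.5},
  {"translation": [0, 0, -0.16], "rotation": [0, 0, 0], "hand": 0.5},
])

```text
time_s: 24.82
tool_pos: [0.6271, -0.0593, 0.2976]
tool_rot: [-0.2, 0.367, 0.905, 0.082]
ft_force: [0.5, 0.3, 1.1]
grip_width: 0.0456
```

```bash
python3 wt.py w8; python3 chk.py c5
```

```text
t=24.82 pos [0.6271, -0.0593, 0.2976] z [-0.301, 0.294, -0.907] yaz 45.85 q [-0.23, 0.36, 1.65, 0.22, 1.51, -1.08] F [0.5, 0.3, 1.1] w 0.0456
orange floor z 3.9 1284 rim x [-57.1  59.7] y [-22.8  87.9] tab [-36.9  31.   51.8] floor tilt [ 0.004 -0.   ]
green floor z 4.0 2631 rim x [  4.7 119.1] y [-85.6  29.7] tab [ 62.4 -57.6  51.4] floor tilt [-0.003 -0.004]
yellow floor z 3.9 724 rim x [-80.2 -62.9] y [-26.5  86.9] tab None floor tilt [0.016 0.   ]
red floor z 4.0 2418 rim x [ 62.2 118. ] y [-25.8  90.1] tab [91.4 30.9 51.6] floor tilt [-0.011 -0.001]
scene orange floor z 0.0044 1291 tab [-0.0302  0.0293  0.05  ] max 0.0538 rim x [-0.1197  0.0619] y [-0.0863  0.0899] rim z tilt [-0.003 -0.004]
scene green floor z 0.0044 828 tab [ 0.0597 -0.0604  0.0508] max 0.0539 rim x [0.0043 0.1176] y [-0.0865  0.0255] rim z tilt [-0.011 -0.009]
scene yellow floor z 0.0046 490 tab [-0.0885 -0.001   0.0518] max 0.0544 rim x [-0.1185  0.0593] y [-0.0881  0.082 ] rim z tilt [-0.007 -0.003]
scene red floor z 0.0046 409 tab [0.0882 0.0302 0.0507] max 0.0546 rim x [0.0629 0.121 ] y [-0.0265  0.0888] rim z tilt [-0.011 -0.009]
top orange floor z 0.0071 250 tab [0.0752 0.0301 0.0555] max 0.0558 rim x [-0.0562  0.0585] y [-0.0843  0.0431] rim z tilt [ 0.029 -0.004]
top green floor z 0.0071 462 tab [ 0.0627 -0.0565  0.0522] max 0.0573 rim x [0.0045 0.1198] y [-0.085  0.029] rim z tilt [0.018 0.01 ]
top yellow floor z 0.0065 87 tab None max 0 rim x [-0.0947  0.0579] y [-0.0878  0.0451] rim z tilt [ 0.001 -0.004]
top red floor z 0.0071 293 tab [0.094  0.0333 0.0529] max 0.0559 rim x [0.063  0.1184] y [-0.025   0.0801] rim z tilt [ 0.022 -0.011]
```

View pics/w8.png

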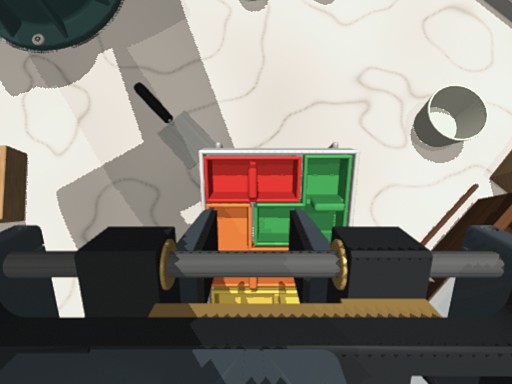

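View pics/c5_scene.png

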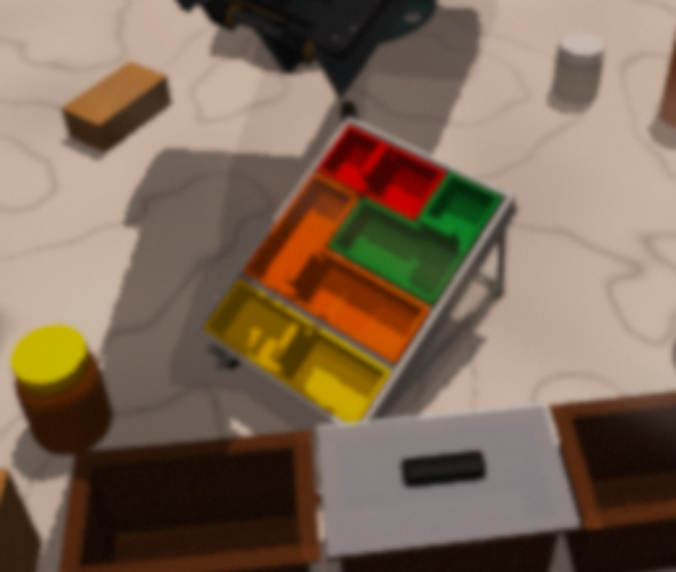

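carry_out([
  {"translation": [0, 0, 0], "rotation": [0, 0, 0], "hand": 0.5},
  {"translation": [0, 0, 0], "rotation": [0, 0, 0], "hand": 0.5},
  {"translation": [0, 0, 0], "rotation": [0, 0, 0], "hand": 0.5},
])

```text
time_s: 25.22
tool_pos: [0.6242, -0.0577, 0.2919]
tool_rot: [-0.203, 0.367, 0.904, 0.081]
ft_force: [0.2, 0.2, 0.7]
grip_width: 0.0457
```

```bash
python3 -c "
from bench import arm
from h import *
st(arm.sense()); print(arm.finish_job())"
```

```text
t=25.22 pos [0.6242, -0.0577, 0.2919] z [-0.307, 0.295, -0.905] yaz 45.89 q [-0.22, 0.36, 1.66, 0.22, 1.51, -1.08] F [0.2, 0.2, 0.7] w 0.0457
the job is handed in; nothing more can be done
None
```

All four dishes are in the tray, and I handed the job in at 25.2 s. I placed them from the low end up: yellow across the bottom, then the orange long L, the green short L, and red at the top. Each was gripped by its tab, lowered to contact with the tray floor and let go there.

**Last checks (wrist camera):**
- **Height:** the upper face of every dish floor is 3.9–4.0 mm above the tray floor. With a 4 mm dish floor, each underside is on the tray.
- **Tilt:** at most about 0.016 rad, against the 0.05 allowed.
- **Position:** the tabs are at about (-91, 0), (-30, 30), (60, -60) and (90, 30) mm in the tray frame, inside the limits.
- **Arm:** the gripper was open and about 0.2 m clear of the tray floor.

**Where checks disagreed or were not made:**
- **Top camera:** it read the dish floors at 6.5–7.1 mm. I put this down to depth blur at its coarse resolution, since the wrist and scene cameras (4.4–4.6 mm) and the contact heights all agree.
- **Tray slope:** the tray actually slopes down towards the robot's far right, not its left as described. I used the measured slope.
- **Orange dish grip:** the gripper stopped about 5 mm higher than intended on the tab, with a push of about 7 N. I measured it in the hand and corrected for it.
- **Bystanders:** I only checked these by eye in the last pictures. Those in view look unmoved, but I did not measure them.

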